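# Silence the paging console and work its sticky fader through

### The arm

A 6-joint arm with a two-finger parallel gripper is mounted at the origin on the work surface. World frame = base frame: x ahead of the robot, y to its left, z up, the work surface at z = 0. Lengths are in m, angles in rad, forces in N, time in s.
With the tool pointing down it reaches from about 0.25 to 0.85 m from the base axis. Payload 12.5 kg.
Tool frame: the origin (TCP) lies at the very end of the fingers, on their centre line; the grasp point (between the pads) lies 19 mm behind it (env.hold_point_z is the distance from the TCP to the grasp point, in m); z points along the fingers, x is the direction in which the jaws open and shut, and the axes are right-handed (so a half turn about z gives the same grasp; the last joint's range is limited). The gripper opens to 93 mm and grips with 3 to 60 N. Pads are 15 mm wide; open, the fingers measure 128 mm over their backs; the gripper's body (75 mm by 188 mm) begins 65 mm behind the grasp point.
Start: joints at [-1.397, 0.351, 1.652, -0, 1.139, -0.085], TCP at [0.141, -0.532, 0.189] pointing down, gripper open.
Joint ranges: [-2.75, 2.75], [-0.79, 2.1], [0.01, 2.65], [-1.57, 4.71], [0.07, 3.14], [-2.87, 2.87]. Speed limits (rad/s): [2.22, 2.22, 2.79, 3.14, 3.14, 3.14].

### API

Orientations are given as a unit quaternion [x, y, z, w].
In Python, from workcell import env gives the robot as it stands. The module is installed in compiled form; this text tells all that it offers.
- The arm moves only by the tool servo_tool, never from a script. Its argument "plan" is a list that holds one entry, the list of rows, each a list of 7 numbers: the shift along the tool's x, y, z in mm, then the turn, a rotation vector about the tool's x, y, z in degrees, then the opening, from -1 (shut) to 1 (fully open). A call has 1 to 8 rows; each row shifts and turns the commanded pose from where the row before left it, along the tool's axes as they then stand; what a row does not reach is not made up. A row lasts 1/10 s, in which the tool goes at most 50 mm and 8.59 degrees, less where a joint would pass 70% of its speed; a pose out of reach is approached as far as the arm can. A call is refused whole if a number of a shift passes 50 or a number of a turn 8.59, either way. A call with a gripper value outside its range is refused whole. The fingers move at their own pace and stop on an object; "force" is the grip in N (left out, the last holds). Time passes only in rows, so rows that do not move let the fingers close. It gives the time, the measured TCP pose, the force and the opening at its end, in the units of the state.
- env.state(): the state, without advancing time (a new reading comes with each control period).
- env.grab_frame(name): name is "side" or "top" or "wrist"; returns a dict with "frame" (400x640x3 uint8, red, green, blue), "fx", "fy", "cx", "cy" (pixels), "R" (3x3) and "t" (3): a world point X has camera coordinates R X + t. Camera axes: x right, y down, z forward; pixel columns grow to the right and rows downward; lengths in m; the calibration is good to about 2 mm. A picture is of the moment at which its call begins. There is no depth.
- env.finish_job(): hands the job in, once; it reports no verdict.
The state is a dict: "time": time; "joint_positions": joint angles; "joint_velocities": joint speeds; "joint_efforts": joint torques, N m; "position": TCP position; "ee_rot": TCP orientation; "wrist_force": force on the tool from outside, world axes, zero at the start; "torque": the same for the moment, N m; "gripper_width": finger opening in m.
Only numpy, scipy, OpenCV 4.12 (cv2) and the standard library are available. Lean on these libraries where they do the work, as an engineer would, in place of code of your own. Each camera call takes 0.05 s, during which the arm holds its last target.

### The job

The fader of the paging console has gone sticky. First turn the volume (the big round knob) fully anticlockwise to its off stop so that nothing blares out, then run the fader all the way up to the top of its slot and all the way back down, and leave it at the bottom. Leave the small tone knob as it is set, and do not shove the console about on the desk or disturb the things round it.

Things in the scene. Friction and masses are not known exactly. Their poses are not given: they have to be found in the camera images.
- console: paging console: a dark wedge-shaped desk housing 300 mm wide, 192 mm deep, 159 mm high at the back and 33 mm at the front, with a bare aluminium control panel on its slope; it stands loose on four rubber feet, about 2.6 kg, and slides on the desk if pushed with more than about 12 N. Origin: on the desk under the middle of the panel; x points from its low front to its high back, y to its left as the operator (on the low side) sees it, z up. Turned up to 20 degrees about z.
- panel_centre (a point): middle of the sloping panel's face, 96 mm above the desk, turned as the console (z up). The panel is 300 mm wide and 220 mm long up the slope; it rises at 35 degrees from front to back, so its outward normal is (-0.574, 0, 0.819) and its up-slope direction is (0.819, 0, 0.574) in the console's axes. Besides the knobs and the fader nothing stands more than 4 mm off it.
- volume_top (a point): middle of the volume knob's top face, on its axis: the round black knob, 40 mm in diameter (a 47 mm skirt in the lowest 4 mm) and 26 mm tall, with a white pointer line, on the right of the panel, 85 mm right of the panel's middle. z points out of the panel along the knob's axis, square to the slope; x and y turn with the knob.
- volume (a joint): turn of the volume knob in rad: 0 at the fully anticlockwise stop (off, pointer at about 7 o'clock), 5.0 at the clockwise stop; it grows clockwise as seen from outside the panel. The round knob can be gripped at any angle about its axis. Starts between 1.4 and 4.2. It rubs with about 0.06 N m and stays where it is left.
- fader_top (a point): middle of the top face of the fader's cap: a black block 27 mm long along the slope, 13 mm wide and 16 mm tall, its underside 5 mm and its top 21 mm off the panel; it runs up and down the slope in a slot 80 mm left of the panel's middle. z points out of the panel, x up the slope, y to the left.
- fader (a joint): place of the fader in m: 0 at the bottom of its travel (towards the low front), 0.1 at the top; starts between 0 and 0.03. It moves with about 1.5 N over most of its travel and catches, both ways, on a sticky spot between 0.05 and 0.072 that takes some 4 to 6 N to pass; it stays where it is left.
- tone (a joint): turn of the tone knob in rad, 0 as it is set now. The tone knob is the small black one, 18 mm in diameter and 16 mm tall, between volume and fader, 45 mm down the slope from the panel's middle. To be left alone.
- desk_mic: bystander: gooseneck microphone, 104 mm round foot, about 245 mm tall. Origin under its foot.
- water_bottle: bystander: closed clear bottle, 64 mm in diameter, 200 mm tall. Origin under its base.
- mug: bystander: white mug, 82 mm in diameter, 95 mm tall. Origin under its base.
- stapler: bystander: desk stapler, 155 x 36 x 54 mm. Origin under its middle.

How it is judged:
By the outcome, as a careful person would: the job done as asked, in the order asked, and still so for the second after the job is handed in, with the robot touching nothing.
It also fails if it takes over 69 s, if anything falls off the work surface, if the arm or the gripper's body presses on something with over 40 N, if the wrist force passes 120 N, or if a joint passes its speed limit or range.

## Working session

There is one attempt and no reset: what is moved stays moved. The work goes in short steps, Python scripts to look and compute and a tool call to move; the robot and the scene stay as the last step left them, time stands still between calls to the robot, and variables do not carry over. Pictures are saved under pics/ and viewed, and the job is handed in when it is done.

Besides the shell and the picture viewer there is one more tool, called as name(argument=value, ...), one argument or row to a line, values as JSON. servo_tool: Moves the arm, as the interface text tells. Its arguments: {"type":"object","properties":{"plan":{"type":"array","items":{"type":"array","items":{"type":"array","items":{"type":"number"}}}},"force":{"type":"number"}},"required":["plan"]}

```bash
mkdir -p pics; ls
python3 - <<'E'
from workcell import env
import cv2,json,numpy as np
cal={}
for n in ["side","top","wrist"]:
    f=env.grab_frame(n); cv2.imwrite(f"pics/{n}0.png",f["frame"][:,:,::-1])
    cal[n]={k:np.array(f[k]).tolist() for k in ["fx","fy","cx","cy","R","t"]}
json.dump(cal,open("cal0.json","w"))
for n in cal:
    c=cal[n];print(n,c["fx"],(-np.array(c["R"]).T@np.array(c["t"])).round(3),np.round(c["R"],2).tolist())
print(env.state(),env.hold_point_z)
E
```

```text
pics
side 402.3100735800254 [0.571 0.841 1.041] [[-1.0, -0.06, 0.01], [-0.05, 0.73, -0.68], [0.04, -0.68, -0.73]]
top 418.42178292150345 [ 0.386 -0.023  1.24 ] [[0.01, -1.0, -0.03], [-0.98, -0.0, -0.18], [0.18, 0.03, -0.98]]
wrist 320.4657317668889 [ 0.218 -0.511  0.384] [[0.26, -0.97, -0.0], [-0.93, -0.25, 0.28], [-0.28, -0.07, -0.96]]
{'time': 0.15, 'joint_positions': array([-1.39654359e+00,  3.51124468e-01,  1.65227426e+00, -2.55256268e-05,
        1.13909815e+00, -8.45883013e-02]), 'joint_velocities': array([ 0.00033575, -0.00162936, -0.00211438,  0.0012299 ,  0.00202134,
       -0.00096074]), 'joint_efforts': array([ 1.57923700e-03, -4.97462296e+01, -2.85344034e+01,  6.99159969e-02,
        2.45911052e-02, -6.85829787e-05]), 'position': array([ 0.14075117, -0.53138156,  0.18841961]), 'ee_rot': array([ 7.92455187e-01, -6.09929973e-01, -3.41517620e-04, -2.96488700e-04]), 'wrist_force': array([-0.03827442, -0.83648321, -0.06657165]), 'torque': array([-0.01101491,  0.00463957, -0.03049034]), 'gripper_width': 0.09295178010385373} 0.0188
```

View pics/side0.png

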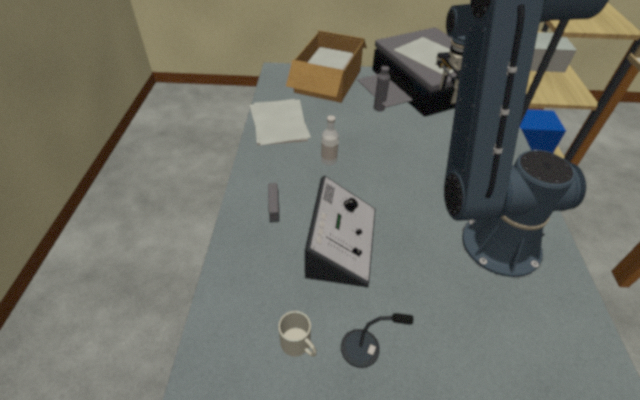

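View pics/top0.png

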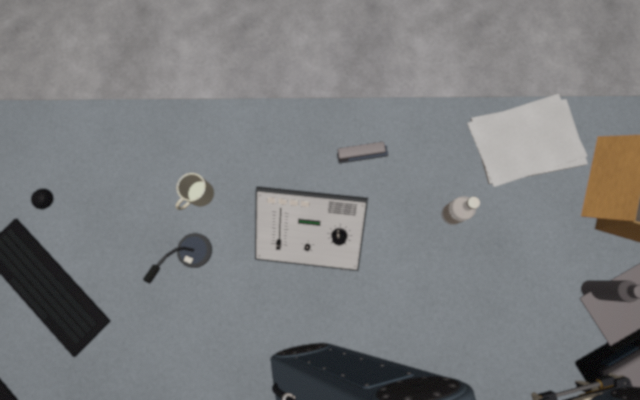

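Run:
```python
import cv2
a=cv2.imread("pics/top0.png"); print(a.shape)
```

```text
(400, 640, 3)
```

Run:
```python
import cv2
a=cv2.imread("pics/top0.png")[175:285,240:385]
cv2.imwrite("pics/top0c.png",cv2.resize(a,None,fx=5.4,fy=5.4,interpolation=cv2.INTER_CUBIC))
a=cv2.imread("pics/side0.png")[170:290,295:390]
cv2.imwrite("pics/side0c.png",cv2.resize(a,None,fx=5,fy=5,interpolation=cv2.INTER_CUBIC))
```

```text
(no output)
```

View pics/top0c.png

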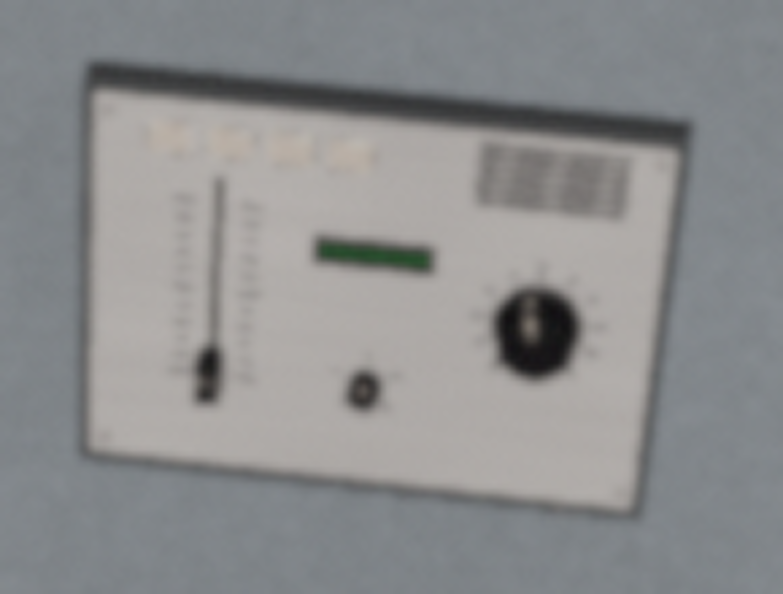

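View pics/side0c.png

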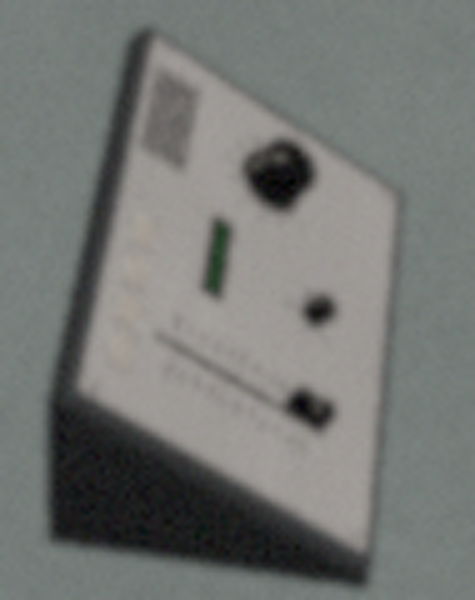

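```bash
cat > h.py <<'E'
import numpy as np, json, cv2
from scipy.optimize import least_squares
from scipy.spatial.transform import Rotation as Ro
cal=json.load(open("cal0.json"))
def proj(X,c):
    p=np.array(c["R"])@np.asarray(X,float)+np.array(c["t"]); return np.array([c["fx"]*p[0]/p[2]+c["cx"],c["fy"]*p[1]/p[2]+c["cy"]])
N=np.array([-.5736,0,.8192]);U=np.array([.8192,0,.5736]);L=np.array([0,1.,0])
def pt(p,u,l,n):  # p=(x,y,yaw) ; panel coords
    return np.array([p[0],p[1],.096])+Ro.from_euler('z',p[2]).apply(u*U+l*L+n*N)
E
python3 - <<'E'
from h import *
obs=[]
for uv,P in [((92,88),(.11,.15,0)),((682,146),(.11,-.15,0)),((635,510),(-.11,-.15,0)),((88,453),(-.11,.15,0))]:
    obs.append(("top",np.array(uv)/5.4+[240,175]-.4,P))
for uv,P in [((152,38),(.11,-.15,0)),((80,388),(.11,.15,0)),((364,553),(-.11,.15,0)),((400,193),(-.11,-.15,0))]:
    obs.append(("side",np.array(uv)/5+[295,170]-.4,P))
def f(p): return np.concatenate([proj(pt(p,*P),cal[n])-uv for n,uv,P in obs])
for sel in ["top","side","both"]:
    o=obs; 
    r=least_squares(lambda p:np.concatenate([proj(pt(p,*P),cal[n])-uv for n,uv,P in obs if sel in("both",n)]),[.5,0,0])
    print(sel,r.x.round(4),r.fun.round(1))
p=r.x; np.save("p.npy",p)
for nm,off,s in [("top",[240,175],5.4),("side",[295,170],5)]:
    for q in [(0,-.085,.026),(-.045,0,.016),(-.045,-.0,0),(0,.08,0),(-.05,.08,.021),(.05,.08,.021),(-.05,.08,0),(.05,.08,0)]:
        print(nm,q,((proj(pt(p,*q),cal[nm])+.4-off)*s).round(0))
E
```

```text
top [ 0.5111  0.0387 -0.0998] [-1.8 -1.5  1.9 -1.2  1.4  1.6 -1.5  1. ]
side [ 0.512   0.0374 -0.0961] [-0.9 -3.  -1.8  0.5  2.2  1.9  0.6 -0.7]
both [ 0.5115  0.0382 -0.0984] [-1.7 -1.6  2.  -1.4  1.6  1.4 -1.3  1.  -0.6 -2.9 -1.8  0.6  2.3  2.2
  0.9 -0.4]
top (0, -0.085, 0.026) [537. 348.]
top (-0.045, 0, 0.016) [364. 398.]
top (-0.045, -0.0, 0) [367. 382.]
top (0, 0.08, 0) [217. 290.]
top (-0.05, 0.08, 0.021) [207. 395.]
top (0.05, 0.08, 0.021) [213. 221.]
top (-0.05, 0.08, 0) [214. 375.]
top (0.05, 0.08, 0) [220. 203.]
side (0, -0.085, 0.026) [296. 160.]
side (-0.045, 0, 0.016) [329. 303.]
side (-0.045, -0.0, 0) [312. 314.]
side (0, 0.08, 0) [242. 383.]
side (-0.05, 0.08, 0.021) [330. 407.]
side (0.05, 0.08, 0.021) [197. 327.]
side (-0.05, 0.08, 0) [307. 421.]
side (0.05, 0.08, 0) [175. 343.]
```

```bash
cat >> h.py <<'E'
from scipy.linalg import logm,expm
def T(pos,R):
    M=np.eye(4);M[:3,:3]=R;M[:3,3]=pos;return M
def cur():
    from workcell import env
    s=env.state();return T(s["position"],Ro.from_quat(s["ee_rot"]).as_matrix())
def tool(p,u,l,n,phi=0):
    """tool pose on panel; phi=0: x_tool = U ; phi (deg) turn about tool z. returns T"""
    Rz=Ro.from_euler('z',p[2]).as_matrix()
    R=Rz@np.stack([U,-L,-N],1)@Ro.from_euler('z',phi,degrees=True).as_matrix()
    return T(pt(p,u,l,n),R)
def rows(A,B,n,show=True):
    D=np.linalg.inv(A)@B
    S=expm(np.real(logm(D))/n)
    r=np.r_[S[:3,3]*1000,Ro.from_matrix(S[:3,:3]).as_rotvec(degrees=True)]
    print("n",n,"row",r.round(2))
    if show:
        M=A.copy()
        for k in range(n):
            M=M@S
            if k%max(1,n//6)==0 or k==n-1: print(k,M[:3,3].round(3),"ztool",M[:3,2].round(2))
    return r
def inpanel(M,p):
    """position in panel coords u,l,n"""
    d=Ro.from_euler('z',-p[2]).apply(M[:3,3]-[p[0],p[1],.096]);return np.array([d@U,d@L,d@N])
E
python3 - <<'E'
from h import *
p=np.load("p.npy");A=cur();A2=A.copy();A2[2,3]+=.15
rows(A2,tool(p,-0.02,-.02,.17),20)
E
```

```text
n 20 row [-11.88 -30.33   4.6    1.06   1.53  -3.36]
0 [ 0.167 -0.512  0.334] ztool [ 0.03 -0.02 -1.  ]
3 [ 0.239 -0.446  0.321] ztool [ 0.11 -0.07 -0.99]
6 [ 0.3   -0.369  0.309] ztool [ 0.2  -0.11 -0.97]
9 [ 0.347 -0.284  0.295] ztool [ 0.29 -0.12 -0.95]
12 [ 0.379 -0.192  0.279] ztool [ 0.38 -0.12 -0.92]
15 [ 0.396 -0.097  0.259] ztool [ 0.47 -0.11 -0.88]
18 [ 0.399 -0.002  0.234] ztool [ 0.55 -0.07 -0.83]
19 [0.396 0.03  0.224] ztool [ 0.57 -0.06 -0.82]
```

servo_tool(
  plan=[
    [[0, 0, -40, 0, 0, 0, 1], [0, 0, -40, 0, 0, 0, 1], [0, 0, -40, 0, 0, 0, 1], [0, 0, -30, 0, 0, 0, 1], [-12, -30, 4.5, 1.0, 1.5, -3.4, 1], [-12, -30, 4.5, 1.0, 1.5, -3.4, 1], [-12, -30, 4.5, 1.0, 1.5, -3.4, 1], [-12, -30, 4.5, 1.0, 1.5, -3.4, 1]],
  ],
)

```text
time: 0.95
position: [0.2385, -0.4453, 0.3213]
ee_rot: [0.858, -0.51, 0.063, 0.004]
wrist_force: [-0.6, -0.5, 0.6]
gripper_width: 0.0929
```

servo_tool(
  plan=[
    [[-12, -30, 4.5, 1.0, 1.5, -3.4, 1], [-12, -30, 4.5, 1.0, 1.5, -3.4, 1], [-12, -30, 4.5, 1.0, 1.5, -3.4, 1], [-12, -30, 4.5, 1.0, 1.5, -3.4, 1], [-12, -30, 4.5, 1.0, 1.5, -3.4, 1], [-12, -30, 4.5, 1.0, 1.5, -3.4, 1], [-12, -30, 4.5, 1.0, 1.5, -3.4, 1], [-12, -30, 4.5, 1.0, 1.5, -3.4, 1]],
  ],
)

```text
time: 1.75
position: [0.3647, -0.2224, 0.2843]
ee_rot: [0.941, -0.285, 0.184, 0.012]
wrist_force: [0.5, 0.1, 0.5]
gripper_width: 0.0929
```

servo_tool(
  plan=[
    [[-12, -30, 4.5, 1.0, 1.5, -3.4, 1], [-12, -30, 4.5, 1.0, 1.5, -3.4, 1], [-12, -30, 4.5, 1.0, 1.5, -3.4, 1], [-12, -30, 4.5, 1.0, 1.5, -3.4, 1], [-12, -30, 4.5, 1.0, 1.5, -3.4, 1], [-12, -30, 4.5, 1.0, 1.5, -3.4, 1], [-12, -30, 4.5, 1.0, 1.5, -3.4, 1], [-12, -30, 4.5, 1.0, 1.5, -3.4, 1]],
  ],
)

```text
time: 2.55
position: [0.3858, 0.0278, 0.2213]
ee_rot: [0.955, -0.04, 0.292, 0.02]
wrist_force: [1.0, -0.4, -0.5]
gripper_width: 0.0931
```

servo_tool(
  plan=[
    [[0, 0, 0, 0, 0, 0, 1], [0, 0, 0, 0, 0, 0, 1]],
  ],
)

```text
time: 2.75
position: [0.3859, 0.027, 0.2214]
ee_rot: [0.956, -0.041, 0.291, 0.02]
wrist_force: [-0.4, -0.3, -0.3]
gripper_width: 0.093
```

Run:
```python
from h import *
from workcell import env
f=env.grab_frame("wrist"); cv2.imwrite("pics/w1.png",f["frame"][:,:,::-1])
json.dump({k:np.array(f[k]).tolist() for k in ["fx","fy","cx","cy","R","t"]},open("w1.json","w"))
s=env.state();print(s["joint_positions"].round(3),s["wrist_force"].round(2),s["time"])
p=np.load("p.npy");print(inpanel(cur(),p))
rows(cur(),tool(p,-0.02,-.02,.17),1,False)
```

```text
[-0.005 -0.31   2.382 -0.128  0.485  0.178] [ 1.13 -0.48  0.52] 2.8
[-0.02895765 -0.02424612  0.17384374]
n 1 row [ 9.08 -4.16  3.62  0.42  1.1   0.74]
```

View pics/w1.png

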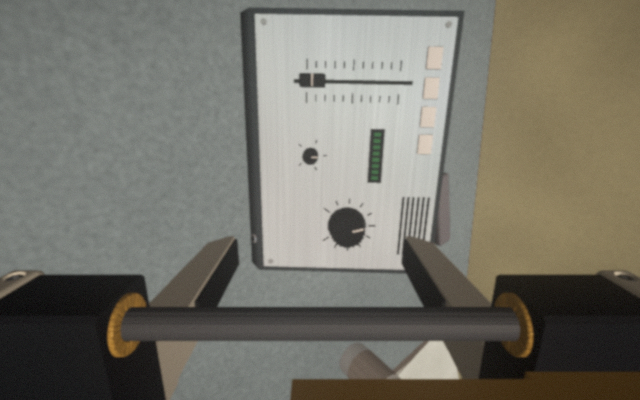

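Run:
```python
import cv2
a=cv2.imread("pics/w1.png")
cv2.imwrite("pics/w1a.png",cv2.resize(a[0:280,230:480],None,fx=2.1,fy=2.1,interpolation=cv2.INTER_CUBIC))
cv2.imwrite("pics/w1b.png",cv2.resize(a[190:265,310:410],None,fx=7,fy=7,interpolation=cv2.INTER_CUBIC))
cv2.imwrite("pics/w1c.png",cv2.resize(a[50:110,285:425],None,fx=5.5,fy=5.5,interpolation=cv2.INTER_CUBIC))
```

```text
(no output)
```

View pics/w1a.png

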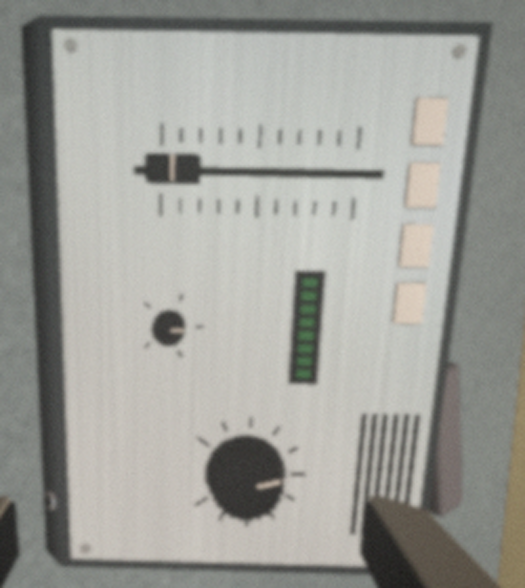

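View pics/w1b.png

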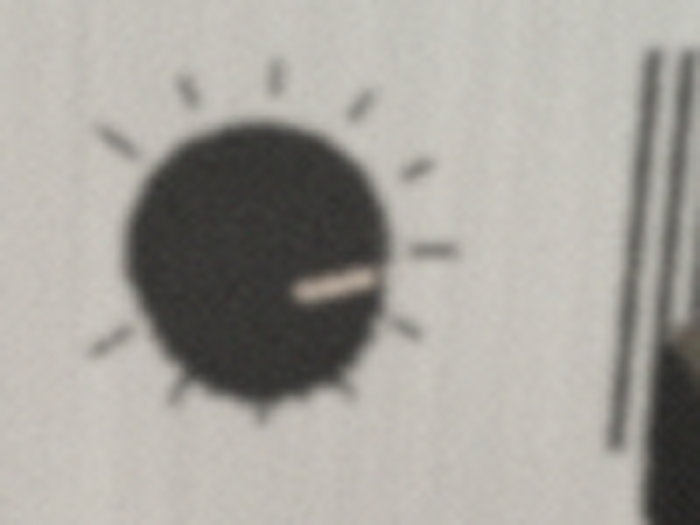

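View pics/w1c.png

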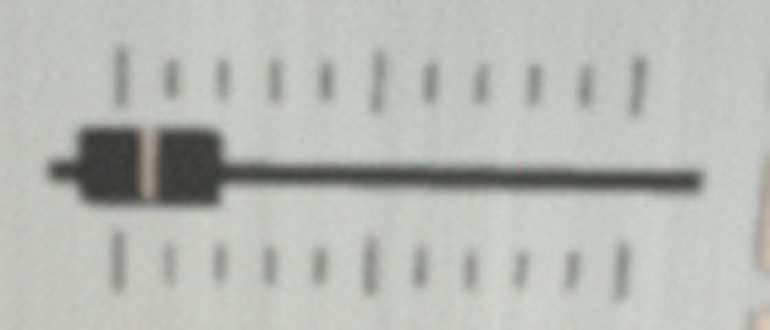

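Run:
```python
from h import *
w=json.load(open("w1.json"));cal["w"]=w
obs=[]
for uv,P in [((92,88),(.11,.15,0)),((682,146),(.11,-.15,0)),((635,510),(-.11,-.15,0)),((88,453),(-.11,.15,0))]:
    obs.append(("top",np.array(uv)/5.4+[240,175]-.4,P))
for uv,P in [((152,38),(.11,-.15,0)),((80,388),(.11,.15,0)),((364,553),(-.11,.15,0)),((400,193),(-.11,-.15,0))]:
    obs.append(("side",np.array(uv)/5+[295,170]-.4,P))
for uv,P in [((52,28),(-.11,.15,0)),((481,36),(.11,.15,0)),((70,560),(-.11,-.15,0))]:
    obs.append(("w",np.array(uv)/2.1+[230,0]-.3,P))
def f(q,ss): 
    return np.concatenate([proj(pt(q,P[0]-np.sign(P[0])*q[3],P[1]-np.sign(P[1])*q[3],0),cal[n])-uv for n,uv,P in obs if n in ss])
for ss in (("top",),("side",),("w",),("top","w"),("top","side","w")):
    r=least_squares(f,[.51,.04,-.1,.003],args=(ss,));print(ss,r.x.round(4),r.fun.round(1))
def ray(q,uv,n,c):  # intersect with panel plane offset n -> u,l
    g=lambda z:proj(pt(q,z[0],z[1],n),c)-uv
    return least_squares(g,[0,0]).x
for q in (r.x,least_squares(f,[.51,.04,-.1,.003],args=(("w",),)).x):
    B=lambda x,y:np.array([310+x/7,190+y/7])-.4
    C=lambda x,y:np.array([285+x/5.5,50+y/5.5])-.4
    print("vol n0",ray(q,B(265,247),0,w).round(4))
    print("ptr",ray(q,B(295,293),.026,w).round(4),ray(q,B(378,275),.026,w).round(4))
    print("vol12",ray(q,B(435,250),0,w),ray(q,B(275,78),0,w),ray(q,B(262,410),0,w))
    print("slot",ray(q,C(48,170),0,w).round(4),ray(q,C(703,181),0,w).round(4))
    print("ticks",[ray(q,C(*k),0,w).round(4) for k in [(121,78),(119,265),(639,88),(622,272)]])
    print("cap line",ray(q,C(149,163),.021,w).round(4),"cap ends",ray(q,C(80,163),.021,w).round(4),ray(q,C(220,166),.021,w).round(4))
    print("tone",ray(q,np.array([230+168/2.1,328/2.1])-.3,.016,w))
np.save("p.npy",r.x[:3])
```

```text
('top',) [ 0.5114  0.0385 -0.0992  0.0044] [-0.2  0.1  0.   0.1  0.1  0.   0.1 -0.2]
('side',) [ 0.5124  0.0395 -0.1025  0.0061] [ 0.5 -0.4 -0.2  0.1  0.3 -0.1 -0.6  0.4]
('w',) [ 0.5125  0.037  -0.104   0.0054] [-0.2  0.2  0.2 -0.  -0.1 -0.3]
('top', 'w') [ 0.5123  0.0372 -0.1032  0.0053] [ 0.8 -0.1  0.3  0.2  0.1 -0.4  0.8 -0.9 -0.5  0.   0.1 -0.4 -0.2 -0.4]
('top', 'side', 'w') [ 0.5123  0.0374 -0.1031  0.0054] [ 0.8 -0.   0.1  0.3  0.  -0.4  0.7 -0.9  0.5 -1.1 -0.3 -0.4  0.5 -0.4
 -0.4 -0.1 -0.4 -0.1 -0.  -0.5 -0.1 -0.6]
vol n0 [ 0.0016 -0.0853]
ptr [ 0.0048 -0.0833] [ 0.0182 -0.0797]
vol12 [ 0.03135051 -0.08506321] [ 0.00190534 -0.05430132] [ 0.0024182  -0.11660207]
slot [-0.0644  0.0801] [0.0642 0.0804]
ticks [array([-0.0501,  0.0971]), array([-0.0503,  0.0626]), array([0.0501, 0.0971]), array([0.0499, 0.0632])]
cap line [-0.0435  0.0803] cap ends [-0.0563  0.0801] [-0.0304  0.08  ]
tone [-0.0449836   0.00114207]
vol n0 [ 0.0014 -0.085 ]
ptr [ 0.0047 -0.0829] [ 0.0181 -0.0794]
vol12 [ 0.03123278 -0.08468031] [ 0.00175762 -0.05393862] [ 0.00231635 -0.11624155]
slot [-0.0647  0.0805] [0.0639 0.0809]
ticks [array([-0.0504,  0.0975]), array([-0.0505,  0.0629]), array([0.0499, 0.0976]), array([0.0497, 0.0636])]
cap line [-0.0438  0.0807] cap ends [-0.0566  0.0804] [-0.0306  0.0804]
tone [-0.04519007  0.00147054]
```

Run:
```python
from h import *
p=np.load("p.npy");A=cur();print(p)
rows(A,tool(p,.0005,-.085,.07,80),12)
```

```text
[ 0.51225354  0.03743862 -0.10307811]
n 12 row [5.54 2.79 8.65 0.08 0.06 6.75]
0 [0.395 0.023 0.218] ztool [ 0.56 -0.06 -0.83]
2 [0.413 0.013 0.209] ztool [ 0.56 -0.06 -0.83]
4 [0.428 0.002 0.199] ztool [ 0.56 -0.06 -0.83]
6 [ 0.441 -0.01   0.188] ztool [ 0.56 -0.06 -0.82]
8 [ 0.452 -0.023  0.176] ztool [ 0.57 -0.06 -0.82]
10 [ 0.461 -0.037  0.161] ztool [ 0.57 -0.06 -0.82]
11 [ 0.464 -0.043  0.154] ztool [ 0.57 -0.06 -0.82]
```

servo_tool(
  plan=[
    [[5.5, 2.8, 8.6, 0.1, 0.1, 6.7, 0.3], [5.5, 2.8, 8.6, 0.1, 0.1, 6.7, 0.3], [5.5, 2.8, 8.6, 0.1, 0.1, 6.7, 0.3], [5.5, 2.8, 8.6, 0.1, 0.1, 6.7, 0.3], [5.5, 2.8, 8.6, 0.1, 0.1, 6.7, 0.3], [5.5, 2.8, 8.6, 0.1, 0.1, 6.7, 0.3]],
  ],
  force=8,
)

```text
time: 3.4
position: [0.4352, -0.0054, 0.1941]
ee_rot: [0.88, -0.37, 0.285, -0.086]
wrist_force: [-0.2, -0.3, -0.2]
gripper_width: 0.0606
```

servo_tool(
  plan=[
    [[5.5, 2.8, 8.6, 0.1, 0.1, 6.7, 0.3], [5.5, 2.8, 8.6, 0.1, 0.1, 6.7, 0.3], [5.5, 2.8, 8.6, 0.1, 0.1, 6.7, 0.3], [5.5, 2.8, 8.6, 0.1, 0.1, 6.7, 0.3], [5.5, 2.8, 8.6, 0.1, 0.1, 6.7, 0.3], [5.5, 2.8, 8.6, 0.1, 0.1, 6.7, 0.3], [0, 0, 0, 0, 0, 0, 0.3], [0, 0, 0, 0, 0, 0, 0.3]],
  ],
)

```text
time: 4.2
position: [0.4638, -0.0437, 0.1542]
ee_rot: [0.701, -0.645, 0.245, -0.181]
wrist_force: [-0.4, -0.1, 0.1]
gripper_width: 0.0605
```

Run:
```python
from h import *
from workcell import env
f=env.grab_frame("wrist"); cv2.imwrite("pics/w2.png",f["frame"][:,:,::-1])
json.dump({k:np.array(f[k]).tolist() for k in ["fx","fy","cx","cy","R","t"]},open("w2.json","w"))
s=env.state();print(s["joint_positions"].round(3),s["wrist_force"].round(2),s["time"],s["gripper_width"])
p=np.load("p.npy");print(inpanel(cur(),p)*1000)
rows(cur(),tool(p,.0005,-.085,.07,80),1,False)
rows(cur(),tool(p,.0005,-.085,.0075,80),4)
```

```text
[-0.246  0.013  2.353  0.465  0.179  0.809] [-1.33 -0.75 -0.16] 4.25 0.06021324858097062
[  0.77860491 -85.26721858  70.72815044]
n 1 row [-0.32  0.23  0.72 -0.43 -0.25  0.68]
n 4 row [-0.12  0.13 15.81 -0.11 -0.06  0.17]
0 [ 0.473 -0.044  0.141] ztool [ 0.58 -0.06 -0.82]
1 [ 0.482 -0.045  0.128] ztool [ 0.57 -0.06 -0.82]
2 [ 0.491 -0.046  0.115] ztool [ 0.57 -0.06 -0.82]
3 [ 0.5   -0.047  0.102] ztool [ 0.57 -0.06 -0.82]
```

View pics/w2.png

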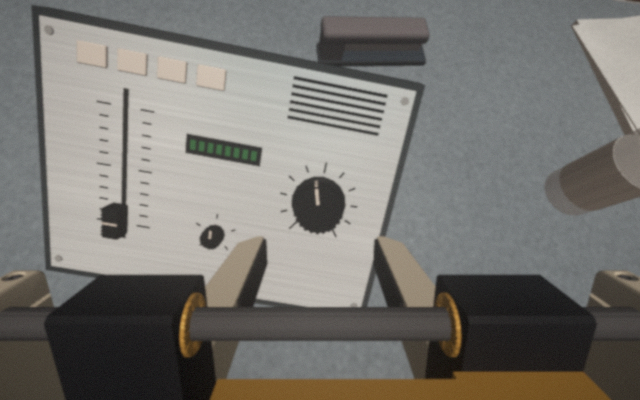

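```bash
cat > kin.py <<'E'
from h import *
def fk(j,k):
    h,a1,L2,a3,L3,L6=k
    Rz=lambda a:Ro.from_euler('z',a); Ry=lambda a:Ro.from_euler('y',a)
    R=Rz(j[0]); p=np.array([0,0,h])+R.apply([a1,0,0])
    R=R*Ry(j[1]); p=p+R.apply([0,0,L2])
    R=R*Ry(j[2]); p=p+R.apply([a3,0,L3])
    R=R*Rz(j[3])*Ry(j[4])*Rz(j[5]); p=p+R.apply([0,0,L6])
    # tool x at j=0-ish down: +x radial ; R at theta=pi has x=-radial
    return p,R*Ro.from_euler('z',180,degrees=True)
E
python3 - <<'E'
from kin import *
from workcell import env
s=env.state()
D=[([-1.39654,.351124,1.652274,0,1.1391,-.084588],[.14075,-.53138,.18842],[.792455,-.60993,-.00034,-.0003]),
([-0.005,-0.31,2.382,-0.128,0.485,0.178],[.3859,.027,.2214],[.956,-.041,.291,.02]),
(s["joint_positions"],s["position"],s["ee_rot"])]
for j,x,q in D: print((Ro.from_quat(q).inv()*fk(j,[0]*6)[1]).as_rotvec(degrees=True).round(2))
f=lambda k:np.concatenate([fk(j,k)[0]-x for j,x,q in D])
r=least_squares(f,[.3,0,.4,0,.4,.2]);print(r.x.round(4),(r.fun*1000).round(1),np.linalg.svd(r.jac)[1])
E
```

```text
[0. 0. 0.]
[-0.02 -0.07  0.11]
[0. 0. 0.]
[ 0.3049 -0.0431  0.5231  0.0608  0.4811  0.3536] [-45.8  -8.1  -2.8  -0.2 -50.    3.5 -10.5 -41.5  -0.7] [3.37448149 2.48984559 0.5517729  0.27400114 0.17334638 0.0629655 ]
```

```bash
sed -i 's/h,a1,L2,a3,L3,L6=k/h,a1,L2,a3,L3,L6,b=k/; s/\[a1,0,0\]/[a1,b,0]/' kin.py
python3 - <<'E'
from kin import *
from workcell import env
s=env.state()
D=[([-1.39654,.351124,1.652274,0,1.1391,-.084588],[.14075,-.53138,.18842],[.792455,-.60993,-.00034,-.0003]),
([-0.005,-0.31,2.382,-0.128,0.485,0.178],[.3859,.027,.2214],[.956,-.041,.291,.02]),
(s["joint_positions"],s["position"],s["ee_rot"])]
f=lambda k:np.r_[np.concatenate([fk(j,k)[0]-x for j,x,q in D]),(k[1]-0)*1e-3,k[3]*1e-3,(k[0]-.275)*1e-3]
r=least_squares(f,[.3,0,.4,0,.4,.2,0]);print(r.x.round(4),(r.fun*1000).round(1))
k=r.x;np.save("k.npy",k)
p=np.load("p.npy")
R0=Ro.from_euler('z',180,degrees=True)
def ik(Tm,j0,lock=None):
    q=Ro.from_matrix(Tm[:3,:3])
    def g(j):
        x,R=fk(j,k);return np.r_[(x-Tm[:3,3])*5,(q.inv()*R).as_rotvec()]
    return least_squares(g,j0)
j=s["joint_positions"]
for u,l,phi in [(0,-.085,80),(-.045,.08,80),(.05,.08,80)]:
  for j0 in (j,[j[0],.2,2.3,3.14+.3,.2,-1.5],[j[0],.2,2.3,1.57,.2,0],[j[0],.2,2.3,-1.5,.2,2]):
    for n in (.07,.04,.0075):
        r=ik(tool(p,u,l,n,phi),j0);print(u,l,n,r.x.round(3),"cost",r.cost.round(6))
E
```

```text
[0.2555 0.0024 0.4856 0.0393 0.4352 0.3047 0.0468] [ 0.3  0.   0.1 -0.  -0.3 -0.2  0.   0.   0.   0.   0.  -0. ]
0 -0.085 0.07 [-0.248  0.016  2.349  0.454  0.189  0.83 ] cost 0.0
0 -0.085 0.04 [-0.239  0.111  2.336  0.73   0.117  0.558] cost 0.0
0 -0.085 0.0075 [-0.232  0.212  2.315  1.478  0.074 -0.187] cost 0.0
0 -0.085 0.07 [-0.248  0.016  2.349  3.596 -0.189 -2.311] cost 0.0
0 -0.085 0.04 [-0.239  0.111  2.336  3.871 -0.117 -2.583] cost 0.0
0 -0.085 0.0075 [-0.232  0.212  2.315 -1.664 -0.074  2.955] cost 0.0
0 -0.085 0.07 [-0.248  0.016  2.349  0.454  0.189  0.83 ] cost 0.0
0 -0.085 0.04 [-0.239  0.111  2.336  0.73   0.117  0.558] cost 0.0
0 -0.085 0.0075 [-0.232  0.212  2.315  1.478  0.074 -0.187] cost 0.0
0 -0.085 0.07 [-0.248  0.016  2.349  0.454  0.189  0.83 ] cost 0.0
0 -0.085 0.04 [-0.239  0.111  2.336 -2.412 -0.117  3.7  ] cost 0.0
0 -0.085 0.0075 [-0.232  0.212  2.315 -1.664 -0.074  2.955] cost 0.0
-0.045 0.08 0.07 [ 0.333  0.11   2.343 -1.113  0.274  2.859] cost 0.0
-0.045 0.08 0.04 [ 0.31   0.2    2.33  -1.397  0.236  3.133] cost 0.0
-0.045 0.08 0.0075 [ 0.288  0.296  
[... 796 characters left out ...]
33] cost 0.0
0.05 0.08 0.0075 [ 0.214  0.269  2.114 -0.819  0.248  2.463] cost 0.0
0.05 0.08 0.07 [ 0.245  0.115  2.142  5.693  0.359 -4.038] cost 0.0
0.05 0.08 0.04 [ 0.229  0.189  2.132  5.6    0.301 -3.951] cost 0.0
0.05 0.08 0.0075 [ 0.214  0.269  2.114  5.464  0.248 -3.82 ] cost 0.0
0.05 0.08 0.07 [ 0.245  0.115  2.142  2.552 -0.359 -0.897] cost 0.0
0.05 0.08 0.04 [ 0.229  0.189  2.132  2.458 -0.301 -0.809] cost 0.0
0.05 0.08 0.0075 [ 0.214  0.269  2.114  2.323 -0.248 -0.679] cost 0.0
0.05 0.08 0.07 [ 0.245  0.115  2.142 -0.59   0.359  2.245] cost 0.0
0.05 0.08 0.04 [ 0.229  0.189  2.132 -0.683  0.301  2.333] cost 0.0
0.05 0.08 0.0075 [ 0.214  0.269  2.114 -0.819  0.248  2.463] cost 0.0
```

```bash
cat >> kin.py <<'E'
k=np.load("k.npy")
def ik(Tm,j0):
    q=Ro.from_matrix(Tm[:3,:3])
    def g(j):
        x,R=fk(j,k);return np.r_[(x-Tm[:3,3])*5,(q.inv()*R).as_rotvec()]
    return least_squares(g,j0).x
def toolt(p,u,l,n,phi,tilt=0,yaw=0,piv=0.):
    """tilt deg about L: + = steeper (more vertical). pivot: axis passes (u,l,piv)"""
    Rz=Ro.from_euler('z',p[2]).as_matrix()
    M=Rz@(Ro.from_euler('z',yaw,degrees=True)*Ro.from_euler('y',tilt,degrees=True)).as_matrix()@np.stack([U,-L,-N],1)
    z=M[:,2]; R=M@Ro.from_euler('z',phi,degrees=True).as_matrix()
    Nw=Rz@N; P=pt(p,u,l,piv)+z*((piv-n)/(-(z@Nw)))
    return T(P,R)
E
python3 - <<'E'
from kin import *
from workcell import env
p=np.load("p.npy");j=env.state()["joint_positions"]
for tilt,yaw in [(0,0),(1,0),(2,0),(3,0),(0,2),(1,1)]:
    q=j
    for n in (.07,.05,.03,.0075):
        q=ik(toolt(p,.0005,-.085,n,110,tilt,yaw,.016),q);print(tilt,yaw,n,q.round(3))
for tilt in (10,15,20,25):
  for u in (-.05,0,.05):
    for phi in(90,-90): print("f",tilt,u,phi,ik(toolt(p,u,.08,.007,phi,tilt),[.25,.25,2.2,-.8,.4,np.radians(phi)+.5]).round(3))
E
```

```text
0 0 0.07 [-0.247  0.016  2.348  0.452  0.19   1.357]
0 0 0.05 [-0.242  0.08   2.34   0.605  0.14   1.206]
0 0 0.03 [-0.237  0.143  2.329  0.884  0.099  0.928]
0 0 0.0075 [-0.231  0.212  2.314  1.461  0.074  0.354]
1 0 0.07 [-0.245  0.018  2.333  0.377  0.216  1.433]
1 0 0.05 [-0.24   0.08   2.326  0.484  0.164  1.328]
1 0 0.03 [-0.235  0.142  2.317  0.67   0.119  1.144]
1 0 0.0075 [-0.23   0.211  2.303  1.076  0.08   0.74 ]
2 0 0.07 [-0.242  0.02   2.319  0.32   0.243  1.492]
2 0 0.05 [-0.237  0.082  2.313  0.397  0.19   1.417]
2 0 0.03 [-0.233  0.143  2.304  0.523  0.142  1.292]
2 0 0.0075 [-0.228  0.211  2.291  0.788  0.096  1.03 ]
3 0 0.07 [-0.24   0.023  2.304  0.275  0.27   1.538]
3 0 0.05 [-0.235  0.083  2.299  0.332  0.216  1.483]
3 0 0.03 [-0.231  0.144  2.291  0.42   0.167  1.397]
3 0 0.0075 [-0.226  0.211  2.279  0.593  0.117  1.225]
0 2 0.07 [-0.272  0.016  2.348  0.588  0.211  1.175]
0 2 0.05 [-0.264  0.08   2.34   0.754  0.164  1.011]
0 2 0.03 [-0.257  0.143  2.329  1.017  0.127  0.752]
0 2 0.0075 [-0.25   0.212  2.314  1.455  0.104  0.316]
1 1 0.07 [-0.257  0.018  2.333
[... 847 characters left out ...]
168  0.574 -1.175]
f 20 -0.05 90 [ 0.202  0.316  2.087 -0.165  0.494  2.011]
f 20 -0.05 -90 [ 0.202  0.316  2.087 -0.165  0.494 -1.13 ]
f 20 0 90 [ 0.175  0.322  1.975 -0.127  0.596  1.945]
f 20 0 -90 [ 0.175  0.322  1.975 -0.127  0.596 -1.196]
f 20 0.05 90 [ 0.152  0.34   1.858 -0.103  0.693  1.897]
f 20 0.05 -90 [ 0.152  0.34   1.858 -0.103  0.693 -1.245]
f 25 -0.05 90 [ 0.184  0.341  2.024 -0.086  0.611  1.924]
f 25 -0.05 -90 [ 0.184  0.341  2.024 -0.086  0.611 -1.217]
f 25 0 90 [ 0.16   0.352  1.91  -0.069  0.712  1.882]
f 25 0 -90 [ 0.16   0.352  1.91  -0.069  0.712 -1.259]
f 25 0.05 90 [ 0.139  0.373  1.789 -0.058  0.811  1.849]
f 25 0.05 -90 [ 0.139  0.373  1.789 -0.058  0.811 -1.292]
```

Run:
```python
from kin import *
p=np.load("p.npy");A=cur()
B=toolt(p,.0005,-.085,.045,100,2,0,.016)
rows(A,B,6,False)
rows(B,toolt(p,.0005,-.085,.0075,100,2,0,.016),8,False)
```

```text
n 6 row [-0.05 -0.17  4.29 -0.41 -0.03  3.45]
n 8 row [-0.   -0.    4.69  0.   -0.   -0.  ]
```

servo_tool(
  plan=[
    [[-0.1, -0.2, 4.3, -0.4, 0, 3.5, 0.3], [-0.1, -0.2, 4.3, -0.4, 0, 3.5, 0.3], [-0.1, -0.2, 4.3, -0.4, 0, 3.4, 0.3], [-0.1, -0.2, 4.3, -0.4, 0, 3.4, 0.3], [0, -0.2, 4.3, -0.4, 0, 3.4, 0.3], [0, -0.2, 4.3, -0.4, 0, 3.4, 0.3], [0, 0, 0, 0, 0, 0, 0.3], [0, 0, 0, 0, 0, 0, 0.3]],
  ],
)

```text
time: 5.05
position: [0.4792, -0.0438, 0.1337]
ee_rot: [-0.578, 0.765, -0.195, 0.207]
wrist_force: [-0.6, -0.7, 0.2]
gripper_width: 0.0609
```

Run:
```python
from kin import *
from workcell import env
f=env.grab_frame("wrist"); cv2.imwrite("pics/w3.png",f["frame"][:,:,::-1])
s=env.state();print(s["joint_positions"].round(3),s["wrist_force"].round(2),s["time"])
p=np.load("p.npy");A=cur();print(inpanel(A,p)*1000)
rows(A,toolt(p,.0005,-.085,.0075,100,2,0,.016),8,False)
```

```text
[-0.231  0.097  2.312  0.404  0.173  1.237] [-0.72 -0.22  0.88] 5.1
[  1.44563092 -84.17553432  44.99682479]
n 8 row [ 0.09 -0.02  4.69 -0.01 -0.01  0.02]
```

View pics/w3.png

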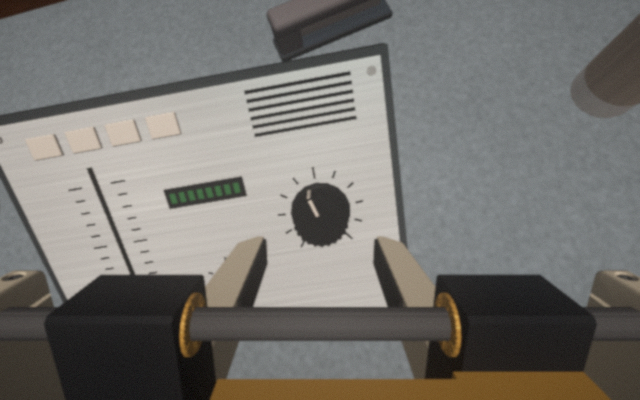

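Wrist view: the knob (320,214) sits centred between the finger tips (265 and 376), so the descent lines up.

servo_tool(
  plan=[
    [[0.1, 0, 4.7, 0, 0, 0, 0.3], [0.1, 0, 4.7, 0, 0, 0, 0.3], [0.1, 0, 4.7, 0, 0, 0, 0.3], [0.1, 0, 4.7, 0, 0, 0, 0.3], [0.1, 0, 4.7, 0, 0, 0, 0.3], [0.1, 0, 4.7, 0, 0, 0, 0.3], [0.1, 0, 4.7, 0, 0, 0, 0.3], [0, 0, 4.6, 0, 0, 0, 0.3]],
  ],
)

```text
time: 5.9
position: [0.4994, -0.0468, 0.1015]
ee_rot: [-0.578, 0.765, -0.195, 0.207]
wrist_force: [1.1, 0.9, -0.0]
gripper_width: 0.0604
```

Run:
```python
from kin import *
from workcell import env
f=env.grab_frame("wrist"); cv2.imwrite("pics/w4.png",f["frame"][:,:,::-1])
s=env.state();print(s["joint_positions"].round(3),s["wrist_force"].round(2),s["torque"].round(2),s["time"])
p=np.load("p.npy");A=cur();print(inpanel(A,p)*1000)
rows(A,toolt(p,.0005,-.085,.0075,100,2,0,.016),1,False)
```

```text
[-0.226  0.213  2.291  0.793  0.09   0.851] [ 0.27 -0.1   0.61] [ 0.05  0.34 -0.01] 5.95
[ -0.3557668  -85.08390919   6.49077072]
n 1 row [-0.17 -0.5  -1.03 -0.06 -0.14  0.03]
```

View pics/w4.png

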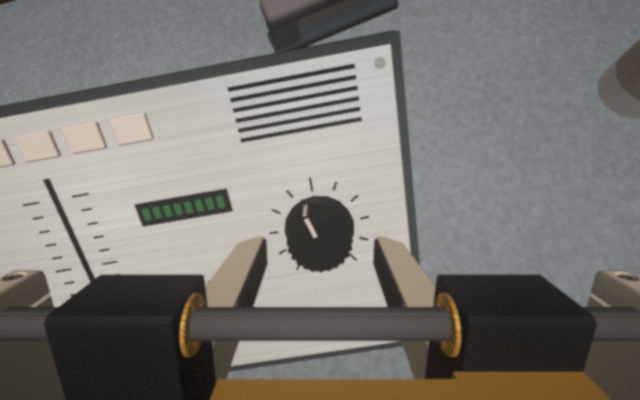

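Run:
```python
from kin import *
from workcell import env
f=env.grab_frame("wrist")
A=cur();p=np.load("p.npy")
for x in (-.0302,.0302):
  for y in (-.0075,.0075):
    for z in (0,-.019): print(x,y,z,proj((A@[x,y,z,1])[:3],f).round(0))
for n in (0,.004,.026): print("knob axis",n,proj(pt(p,0,-.085,n),f).round(1))
for n in (.026,): print("knob left/right",[proj(pt(p,0,-.085+d,n),f).round(1) for d in(-.02,.02)])
```

```text
-0.0302 -0.0075 0 [273. 221.]
-0.0302 -0.0075 -0.019 [268. 232.]
-0.0302 0.0075 0 [274. 242.]
-0.0302 0.0075 -0.019 [269. 255.]
0.0302 -0.0075 0 [366. 221.]
0.0302 -0.0075 -0.019 [370. 232.]
0.0302 0.0075 0 [365. 242.]
0.0302 0.0075 -0.019 [369. 255.]
knob axis 0 [319.1 227.1]
knob axis 0.004 [319.1 229.5]
knob axis 0.026 [319.4 244.4]
knob left/right [array([352.6, 239. ]), array([286.5, 249.7])]
```

servo_tool(
  plan=[
    [[0, -0.5, -1, 0, 0, 0, -0.2], [0, 0, 0, 0, 0, 0, -0.2], [0, 0, 0, 0, 0, 0, -0.4], [0, 0, 0, 0, 0, 0, -0.6], [0, 0, 0, 0, 0, 0, -1], [0, 0, 0, 0, 0, 0, -1]],
  ],
  force=8,
)

```text
time: 6.6
position: [0.4992, -0.0467, 0.103]
ee_rot: [-0.577, 0.765, -0.195, 0.208]
wrist_force: [-0.6, 0.3, 0.1]
gripper_width: 0.0173
```

Run:
```python
from kin import *
from workcell import env
f=env.grab_frame("wrist"); cv2.imwrite("pics/w5.png",f["frame"][:,:,::-1])
s=env.state();print(s["joint_positions"].round(3),s["wrist_force"].round(2),s["torque"].round(2),s["time"],s["gripper_width"])
p=np.load("p.npy");A=cur();print(inpanel(A,p)*1000)
```

```text
[-0.226  0.208  2.291  0.759  0.094  0.885] [-0.88 -0.68  0.22] [ 0.06  0.21 -0.01] 6.65 0.013061080922888376
[  0.41349545 -85.05385798   8.18827095]
```

View pics/w5.png

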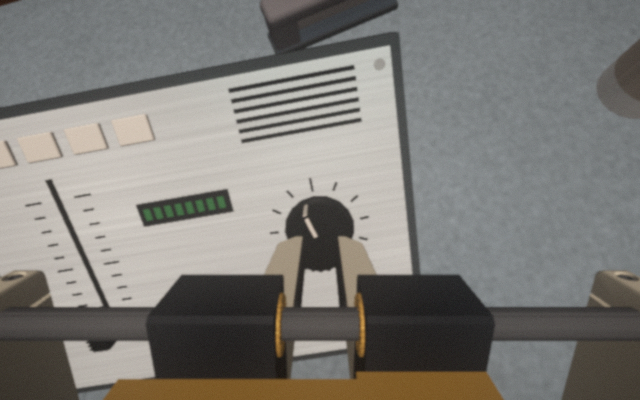

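Run:
```python
from kin import *
from workcell import env
A=cur();p=np.load("p.npy")
for n,(x0,x1,y0,y1),s in (("side",(270,500,100,300),3.4),("top",(230,430,160,300),4)):
    f=env.grab_frame(n); a=f["frame"][:,:,::-1][y0:y1,x0:x1]
    cv2.imwrite(f"pics/{n}1.png",cv2.resize(a,None,fx=s,fy=s,interpolation=cv2.INTER_CUBIC))
    print(n,"tcp",((proj(A[:3,3],f)-[x0,y0])*s).round(0),"tcp-19",((proj((A@[0,0,-.019,1])[:3],f)-[x0,y0])*s).round(0),"knobtop",((proj(pt(p,0,-.085,.026),f)-[x0,y0])*s).round(0))
```

```text
side tcp [272. 354.] tcp-19 [285. 344.] knobtop [285. 345.]
top tcp [438. 302.] tcp-19 [437. 315.] knobtop [437. 316.]
```

View pics/side1.png

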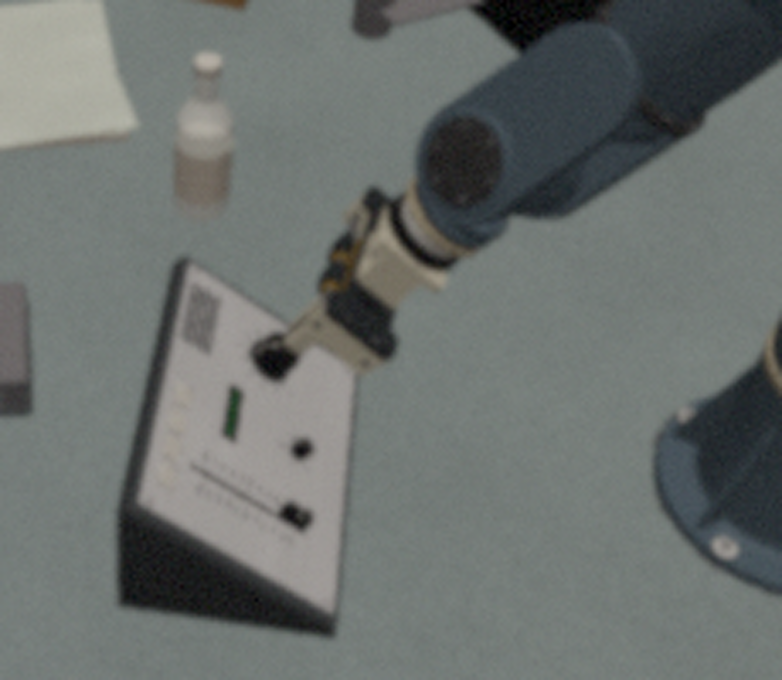

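View pics/top1.png

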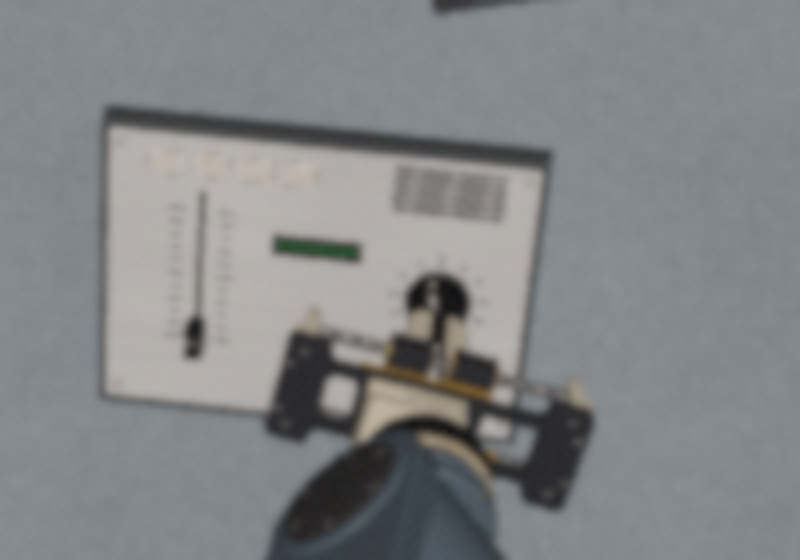

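servo_tool(
  plan=[
    [[0, 0, 0, 0, 0, 0, 0.3], [0, 0, 0, 0, 0, 0, 0.3], [0, 0, 0, 0, 0, 0, 0.3], [0, 0, 0, 0, 0, 0, 0.3], [0, 0, 0, 0, 0, 0, 0.3]],
  ],
)

```text
time: 7.25
position: [0.4992, -0.0467, 0.1029]
ee_rot: [-0.577, 0.765, -0.195, 0.208]
wrist_force: [-0.3, 0.1, 0.3]
gripper_width: 0.0405
```

Run:
```python
from kin import *
from workcell import env
f=env.grab_frame("wrist"); cv2.imwrite("pics/w6.png",f["frame"][:,:,::-1])
cv2.imwrite("pics/w6c.png",cv2.resize(f["frame"][:,:,::-1][180:300,220:420],None,fx=4,fy=4,interpolation=cv2.INTER_CUBIC))
s=env.state();print(s["gripper_width"],s["wrist_force"])
p=np.load("p.npy");A=cur()
w=s["gripper_width"]/2
for z in (0,-.01,-.02,-.03):print(z,[((proj((A@[w,y,z,1])[:3],f)-[220,180])*4).round(0) for y in (-.0075,.0075)])
j=s["joint_positions"]
for tilt,yaw in [(0,0),(2,0),(3,0),(4,0),(5,0),(2,2),(3,2)]:
    q=j
    for n in (0,-.01,-.018):
        q=ik(toolt(p,.0005,-.085,n,100,tilt,yaw,.016),q)
    print(tilt,yaw,n,q.round(3))
```

```text
0.04466387705692892 [-0.2488524   0.1216241   0.29108467]
0 [array([535., 163.]), array([533., 249.])]
-0.01 [array([542., 186.]), array([539., 274.])]
-0.02 [array([549., 210.]), array([546., 303.])]
-0.03 [array([557., 238.]), array([554., 335.])]
0 0 -0.018 [-0.226  0.289  2.293  2.169  0.085 -0.526]
2 0 -0.018 [-0.223  0.286  2.272  1.408  0.066  0.236]
3 0 -0.018 [-0.222  0.285  2.261  1.009  0.074  0.636]
4 0 -0.018 [-0.22   0.285  2.251  0.726  0.091  0.92 ]
5 0 -0.018 [-0.219  0.285  2.24   0.543  0.112  1.105]
2 2 -0.018 [-0.238  0.286  2.272  1.42   0.093  0.183]
3 2 -0.018 [-0.236  0.286  2.261  1.122  0.098  0.482]
```

View pics/w6c.png

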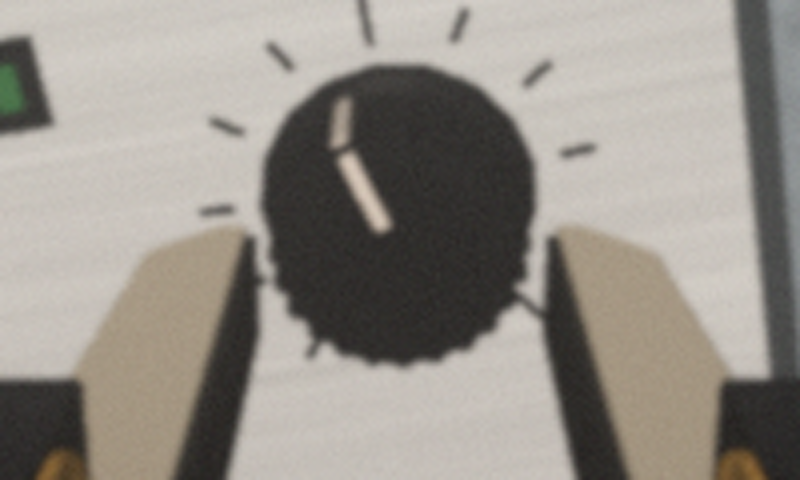

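Run:
```python
from kin import *
p=np.load("p.npy");A=cur()
B=toolt(p,.0005,-.085,-.013,100,3,2,.016)
rows(A,B,8)
```

```text
n 8 row [-0.04  0.07  2.65 -0.16 -0.12 -0.21]
0 [ 0.501 -0.047  0.101] ztool [ 0.54 -0.06 -0.84]
1 [ 0.502 -0.047  0.098] ztool [ 0.54 -0.05 -0.84]
2 [ 0.503 -0.047  0.096] ztool [ 0.54 -0.05 -0.84]
3 [ 0.505 -0.047  0.094] ztool [ 0.54 -0.05 -0.84]
4 [ 0.506 -0.047  0.092] ztool [ 0.53 -0.04 -0.84]
5 [ 0.507 -0.047  0.089] ztool [ 0.53 -0.04 -0.85]
6 [ 0.509 -0.047  0.087] ztool [ 0.53 -0.04 -0.85]
7 [ 0.51  -0.047  0.085] ztool [ 0.53 -0.04 -0.85]
```

servo_tool(
  plan=[
    [[0, 0, 0, -0.6, -0.5, -0.8, 0.3], [0, 0, 0, -0.6, -0.5, -0.8, 0.3], [0, 0, 0, 0, 0, 0, 0.3], [-0.1, 0.1, 3, 0, 0, 0, 0.3], [-0.1, 0.1, 3, 0, 0, 0, 0.3]],
  ],
)

```text
time: 7.8
position: [0.5023, -0.0468, 0.0978]
ee_rot: [-0.591, 0.758, -0.185, 0.205]
wrist_force: [0.9, -0.2, -0.2]
gripper_width: 0.0605
```

servo_tool(
  plan=[
    [[-0.1, 0.1, 3, 0, 0, 0, 0.3], [0, 0.1, 3, 0, 0, 0, 0.3], [0, 0, 0, 0, 0, 0, 0.3]],
  ],
)

```text
time: 8.1
position: [0.5052, -0.0468, 0.0923]
ee_rot: [-0.592, 0.758, -0.184, 0.205]
wrist_force: [-0.3, 1.1, -0.8]
gripper_width: 0.0603
```

```bash
cat > look.py <<'E'
from kin import *
from workcell import env
import sys
def look(name,crop=None,s=1):
    f=env.grab_frame("wrist"); a=f["frame"][:,:,::-1]
    if crop: x0,x1,y0,y1=crop; a=cv2.resize(a[y0:y1,x0:x1],None,fx=s,fy=s,interpolation=cv2.INTER_CUBIC)
    cv2.imwrite(f"pics/{name}.png",a)
    s_=env.state();A=cur();p=np.load("p.npy")
    print(s_["joint_positions"].round(3),"F",s_["wrist_force"].round(2),"M",s_["torque"].round(2),"t",s_["time"],"w",s_["gripper_width"].round(4),"uln",(inpanel(A,p)*1000).round(1))
    return f,A,p
E
python3 - <<'E'
from look import *
f,A,p=look("w7",(220,420,180,300),4)
rows(A,toolt(p,.0005,-.085,-.013,100,3,2,.016),1,False)
E
```

```text
Traceback (most recent call last):
  File "look.py", line 9, in look
    print(s_["joint_positions"].round(3),"F",s_["wrist_force"].round(2),"M",s_["torque"].round(2),"t",s_["time"],"w",s_["gripper_width"].round(4),"uln",(inpanel(A,p)*1000).round(1))
                                                                                                                     ^^^^^^^^^^^^^^^^^^^^^^^^^
AttributeError: 'float' object has no attribute 'round'
```

View pics/w7.png

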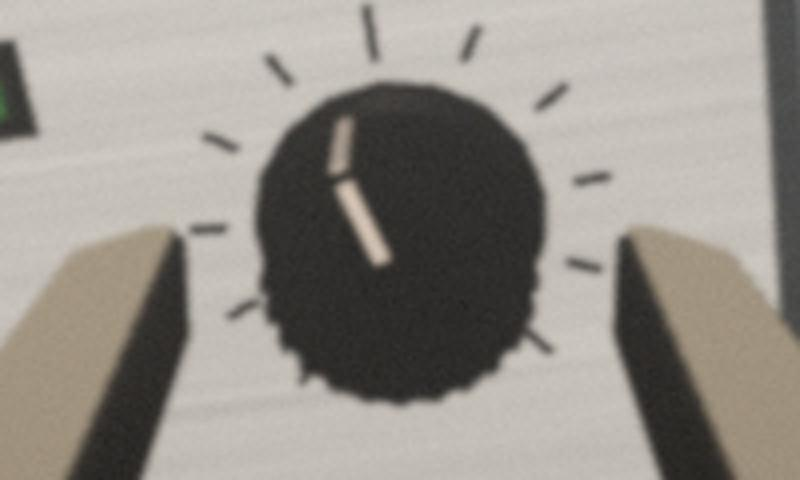

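```bash
sed -i 's/s_\["gripper_width"\].round(4)/round(s_["gripper_width"],4)/' look.py
python3 - <<'E'
from look import *
f,A,p=look("w7",(220,420,180,300),4)
rows(A,toolt(p,.0005,-.085,-.013,100,3,2,.016),1,False)
E
```

```text
[-0.239  0.244  2.272  0.888  0.116  0.718] F [-0.53 -0.48 -0.52] M [0.03 0.28 0.  ] t 8.2 w 0.0606 uln [ -0.6 -84.5  -3.8]
n 1 row [ 0.09 -0.07  9.25 -0.05 -0.   -0.12]
```

servo_tool(
  plan=[
    [[0, 0, 3, 0, 0, 0, 0.3], [0, 0, 3, 0, 0, 0, 0.3], [0, 0, 0, 0, 0, 0, 0.3]],
  ],
)

```text
time: 8.5
position: [0.5084, -0.047, 0.0874]
ee_rot: [-0.592, 0.758, -0.184, 0.205]
wrist_force: [0.8, 0.5, -0.4]
gripper_width: 0.0607
```

servo_tool(
  plan=[
    [[0, 0, 2, 0, 0, 0, 0.3], [0, 0, 1, 0, 0, 0, 0.3], [0, 0, 0, 0, 0, 0, 0.3]],
  ],
)

```text
time: 8.8
position: [0.51, -0.0471, 0.085]
ee_rot: [-0.592, 0.758, -0.184, 0.205]
wrist_force: [-0.7, 0.6, -0.3]
gripper_width: 0.0604
```

Run:
```python
from look import *
f,A,p=look("w8",(220,420,180,300),4)
for n,(x0,x1,y0,y1),s in (("side",(270,500,100,300),3.4),):
    f=env.grab_frame(n); a=f["frame"][:,:,::-1][y0:y1,x0:x1]
    cv2.imwrite(f"pics/{n}2.png",cv2.resize(a,None,fx=s,fy=s,interpolation=cv2.INTER_CUBIC))
```

```text
[-0.237  0.27   2.265  1.03   0.104  0.576] F [ 0.75 -0.77 -0.51] M [0.04 0.27 0.08] t 8.85 w 0.0601 uln [ -1.1 -84.3 -12.7]
```

View pics/w8.png

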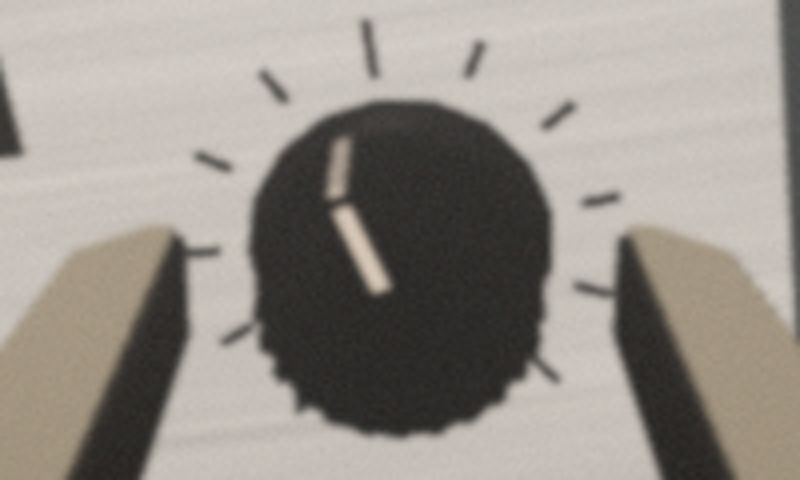

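View pics/side2.png

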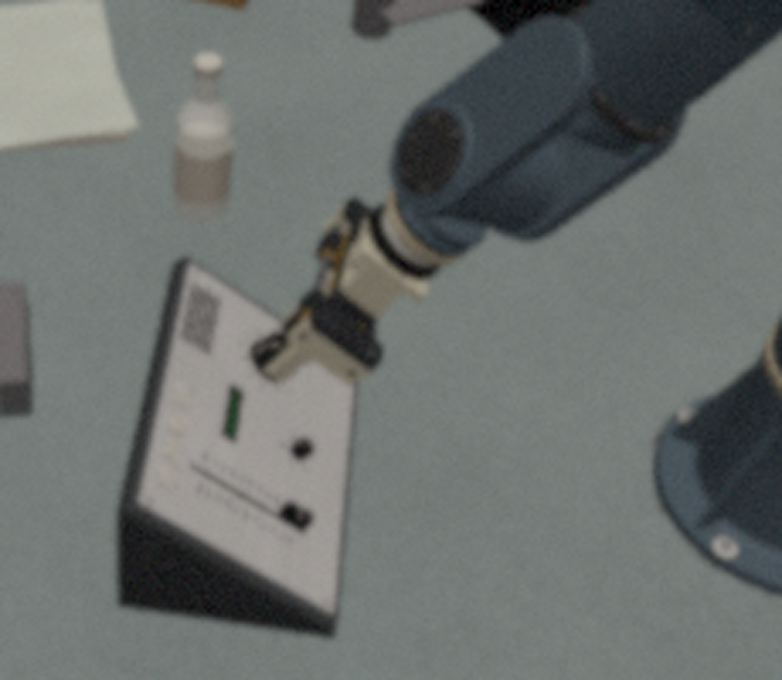

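servo_tool(
  plan=[
    [[0, 0, 0, 0, 0, 0, -0.2], [0, 0, 0, 0, 0, 0, -0.2], [0, 0, 0, 0, 0, 0, -0.3], [0, 0, 0, 0, 0, 0, -0.3], [0, 0, 0, 0, 0, 0, -0.3]],
  ],
  force=8,
)

```text
time: 9.4
position: [0.51, -0.0469, 0.085]
ee_rot: [-0.592, 0.757, -0.184, 0.206]
wrist_force: [0.2, 2.1, 1.2]
gripper_width: 0.0398
```

Run:
```python
from look import *
f,A,p=look("w9",(220,420,180,300),4)
```

```text
[-0.236  0.27   2.265  1.031  0.104  0.575] F [-0.46  1.55  1.61] M [0.38 0.12 0.14] t 9.45 w 0.0397 uln [ -1.  -84.1 -12.7]
```

View pics/w9.png

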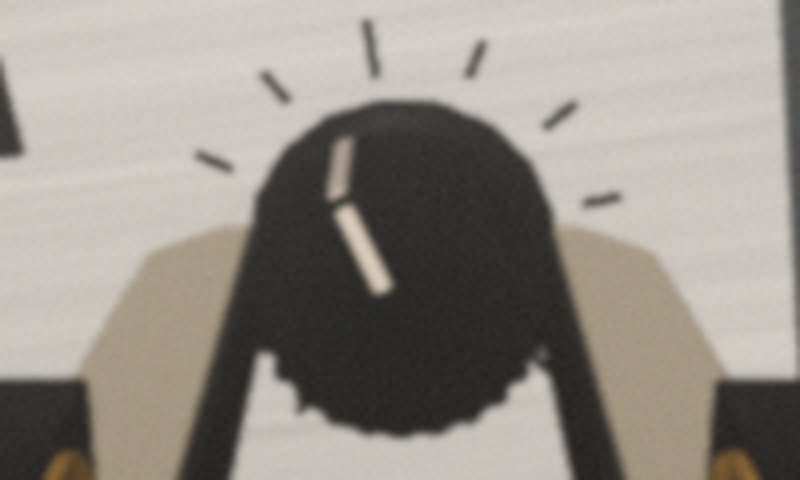

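servo_tool(
  plan=[
    [[0, 0, 0, 0, 0, -5, -0.3], [0, 0, 0, 0, 0, -5, -0.3], [0, 0, 0, 0, 0, -5, -0.3], [0, 0, 0, 0, 0, -5, -0.3], [0, 0, 0, 0, 0, 0, -0.3]],
  ],
)

```text
time: 9.95
position: [0.5101, -0.0468, 0.0849]
ee_rot: [0.715, -0.642, 0.217, -0.17]
wrist_force: [2.0, 4.1, -1.8]
gripper_width: 0.0395
```

Run:
```python
from look import *
f,A,p=look("w10",(120,520,100,400),2)
```

```text
[-0.236  0.27   2.265  1.031  0.104  0.225] F [ 3.21  4.23 -0.56] M [ 0.48 -0.04  0.29] t 10.0 w 0.0396 uln [ -0.9 -84.  -12.8]
```

View pics/w10.png

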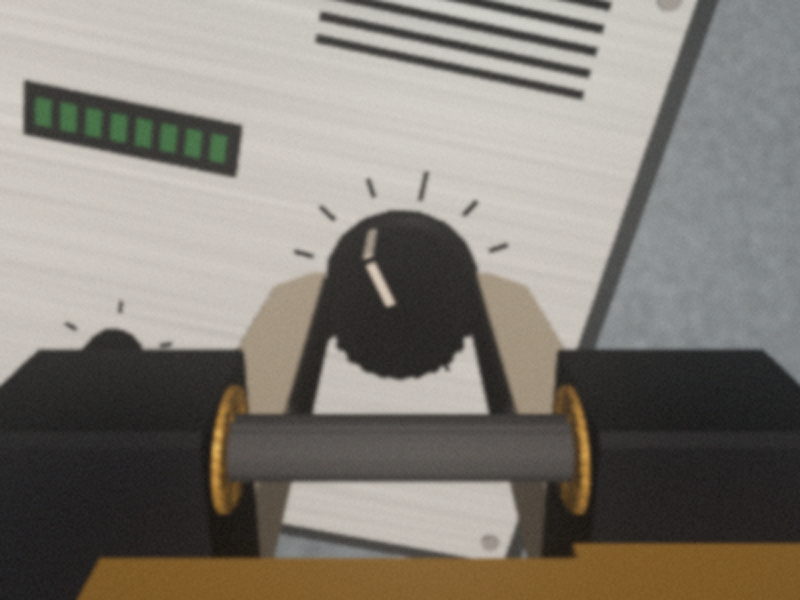

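Run:
```python
from look import *
s=env.state();A=cur();print(A[:3,:3].T@s["wrist_force"],A[:3,:3].T@s["torque"])
```

```text
[-4.00032057 -2.90751549  2.02028098] [ 0.10291672 -0.55451163  0.01019424]
```

servo_tool(
  plan=[
    [[-0.5, -0.5, 0, 0, 0, 0, -0.3], [0, 0, 0, 0, 0, 0, -0.3]],
  ],
)

```text
time: 10.2
position: [0.5102, -0.0467, 0.085]
ee_rot: [0.714, -0.643, 0.217, -0.17]
wrist_force: [-0.6, 0.8, -1.2]
gripper_width: 0.0394
```

Run:
```python
from look import *
s=env.state();A=cur();print(A[:3,:3].T@s["wrist_force"],A[:3,:3].T@s["torque"])
```

```text
[-0.9883507   1.06456401  0.65955334] [-0.42529895  0.11933178 -0.0277781 ]
```

servo_tool(
  plan=[
    [[0, 0, 0, 0, 0, -6, -0.3], [0, 0, 0, 0, 0, -6, -0.3], [0, 0, 0, 0, 0, -6, -0.3], [0, 0, 0, 0, 0, -6, -0.3], [0, 0, 0, 0, 0, 0, -0.3]],
  ],
)

```text
time: 10.7
position: [0.5102, -0.0463, 0.085]
ee_rot: [0.833, -0.48, 0.248, -0.121]
wrist_force: [-0.3, 2.2, -2.7]
gripper_width: 0.0392
```

Run:
```python
from look import *
s=env.state();A=cur();print(A[:3,:3].T@s["wrist_force"],A[:3,:3].T@s["torque"],s["joint_positions"].round(3))
```

```text
[-2.77491613  0.31186419  2.03312835] [-0.13758358 -0.37927539 -0.05629921] [-0.235  0.27   2.265  1.02   0.104 -0.181]
```

servo_tool(
  plan=[
    [[-0.3, 0, 0, 0, 0, -6, -0.3], [0, 0, 0, 0, 0, -6, -0.3], [0, 0, 0, 0, 0, -6, -0.3], [0, 0, 0, 0, 0, -6, -0.3], [0, 0, 0, 0, 0, 0, -0.3]],
  ],
)

```text
time: 11.2
position: [0.51, -0.0461, 0.0848]
ee_rot: [0.914, -0.298, 0.267, -0.068]
wrist_force: [0.1, 2.6, -2.9]
gripper_width: 0.0398
```

Run:
```python
from look import *
s=env.state();A=cur();print(A[:3,:3].T@s["wrist_force"],A[:3,:3].T@s["torque"],s["joint_positions"].round(3))
f,A,p=look("w11",(120,520,100,400),2)
```

```text
[-2.74806052 -1.30862729  2.45715386] [ 0.08285795 -0.46008554 -0.07043456] [-0.234  0.27   2.265  1.022  0.103 -0.599]
[-0.234  0.27   2.265  1.022  0.103 -0.596] F [-0.44  2.26 -2.23] M [0.25 0.37 0.22] t 11.25 w 0.0394 uln [ -1.2 -83.3 -12.8]
```

View pics/w11.png

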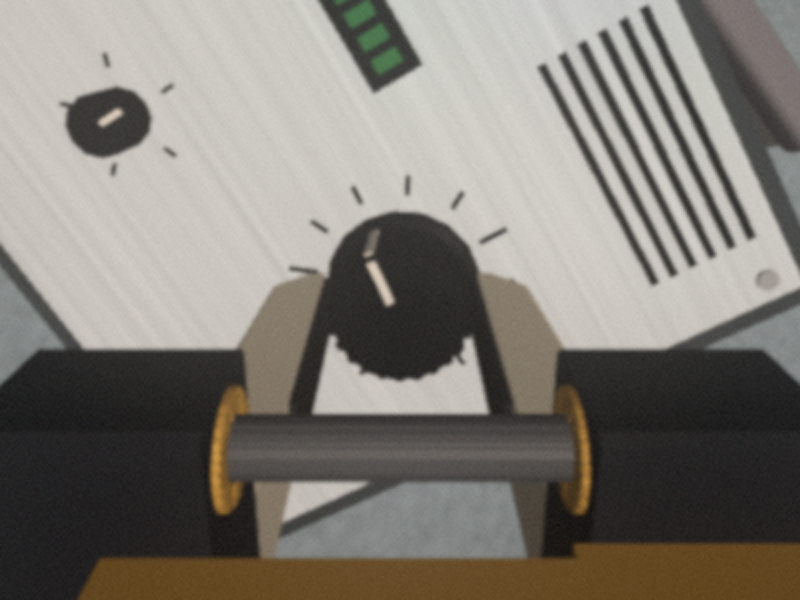

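servo_tool(
  plan=[
    [[-0.3, -0.1, 0, 0, 0, -6, -0.3], [0, 0, 0, 0, 0, -6, -0.3], [0, 0, 0, 0, 0, -6, -0.3], [0, 0, 0, 0, 0, -6, -0.3], [0, 0, 0, 0, 0, 0, -0.3]],
  ],
)

```text
time: 11.75
position: [0.5097, -0.0459, 0.0846]
ee_rot: [0.956, -0.102, 0.275, -0.011]
wrist_force: [-2.1, 1.5, -1.7]
gripper_width: 0.0397
```

Run:
```python
from look import *
s=env.state();A=cur();print(A[:3,:3].T@s["wrist_force"],A[:3,:3].T@s["torque"],s["joint_positions"].round(3))
```

```text
[-2.95200707 -0.94476904  0.29052883] [ 0.0284704  -0.75308531 -0.023438  ] [-0.234  0.27   2.266  1.025  0.102 -1.019]
```

servo_tool(
  plan=[
    [[-0.3, 0, 0, 0, 0, -6, -0.3], [0, 0, 0, 0, 0, -6, -0.3], [0, 0, 0, 0, 0, -6, -0.3], [0, 0, 0, 0, 0, 0, -0.3]],
  ],
)

```text
time: 12.15
position: [0.5095, -0.046, 0.0845]
ee_rot: [0.96, 0.048, 0.274, 0.033]
wrist_force: [-3.0, 0.7, -2.1]
gripper_width: 0.0399
```

Run:
```python
from look import *
s=env.state();A=cur();print(A[:3,:3].T@s["wrist_force"],A[:3,:3].T@s["torque"],s["joint_positions"].round(3))
f,A,p=look("w12",(120,520,100,400),2)
```

```text
[-3.59311927 -1.14762894  0.16237701] [ 0.16383957 -0.89959117 -0.11857163] [-0.234  0.27   2.266  1.03   0.102 -1.338]
[-0.234  0.27   2.266  1.03   0.102 -1.335] F [-3.84 -0.02 -1.4 ] M [0.07 0.95 0.01] t 12.2 w 0.0393 uln [ -1.8 -83.2 -12.7]
```

View pics/w12.png

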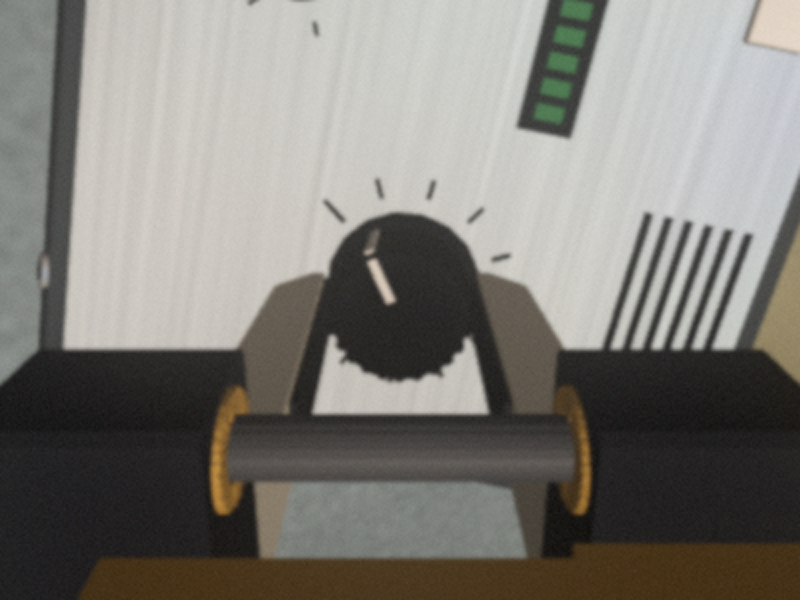

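servo_tool(
  plan=[
    [[-0.5, -0.2, 0, 0, 0, -4, -0.3], [0, 0, 0, 0, 0, -4, -0.3], [0, 0, 0, 0, 0, -4, -0.3], [0, 0, 0, 0, 0, 0, -0.3]],
  ],
)

```text
time: 12.6
position: [0.5093, -0.046, 0.0845]
ee_rot: [0.95, 0.148, 0.269, 0.061]
wrist_force: [-3.6, -0.7, -1.6]
gripper_width: 0.0398
```

Run:
```python
from look import *
s=env.state();A=cur();print(A[:3,:3].T@s["wrist_force"],A[:3,:3].T@s["torque"],s["joint_positions"].round(3))
```

```text
[-3.94552579 -0.545011   -0.53159945] [ 0.14448777 -0.93499043 -0.11012318] [-0.234  0.27   2.267  1.041  0.101 -1.557]
```

servo_tool(
  plan=[
    [[0, 0, 0, 0, 0, -3, -0.3], [0, 0, 0, 0, 0, 0, -0.3]],
  ],
)

```text
time: 12.8
position: [0.5093, -0.046, 0.0844]
ee_rot: [0.945, 0.173, 0.267, 0.068]
wrist_force: [-4.3, -1.9, -2.3]
gripper_width: 0.0396
```

Run:
```python
from look import *
s=env.state();A=cur();print(A[:3,:3].T@s["wrist_force"],A[:3,:3].T@s["torque"],s["joint_positions"].round(3))
```

```text
[-5.19538833  0.05752688 -0.28360513] [ 0.03328876 -0.89870303 -0.03712585] [-0.234  0.27   2.267  1.041  0.101 -1.609]
```

servo_tool(
  plan=[
    [[0, 0, 0, 0, 0, -3, -0.3], [0, 0, 0, 0, 0, 0, -0.3]],
  ],
)

```text
time: 13.0
position: [0.5093, -0.046, 0.0844]
ee_rot: [0.941, 0.198, 0.265, 0.075]
wrist_force: [-4.6, -1.7, -2.1]
gripper_width: 0.0399
```

Run:
```python
from look import *
s=env.state();A=cur();print(A[:3,:3].T@s["wrist_force"],A[:3,:3].T@s["torque"],s["joint_positions"].round(3))
f,A,p=look("w13",(120,520,100,400),2)
```

```text
[-5.25574818 -0.43741731 -0.57291572] [ 0.02916018 -1.17262755 -0.05203128] [-0.234  0.27   2.267  1.041  0.101 -1.662]
[-0.234  0.27   2.267  1.041  0.101 -1.661] F [-3.94 -2.46 -2.16] M [-0.39  1.09 -0.25] t 13.05 w 0.0397 uln [ -2.  -83.3 -12.7]
```

View pics/w13.png

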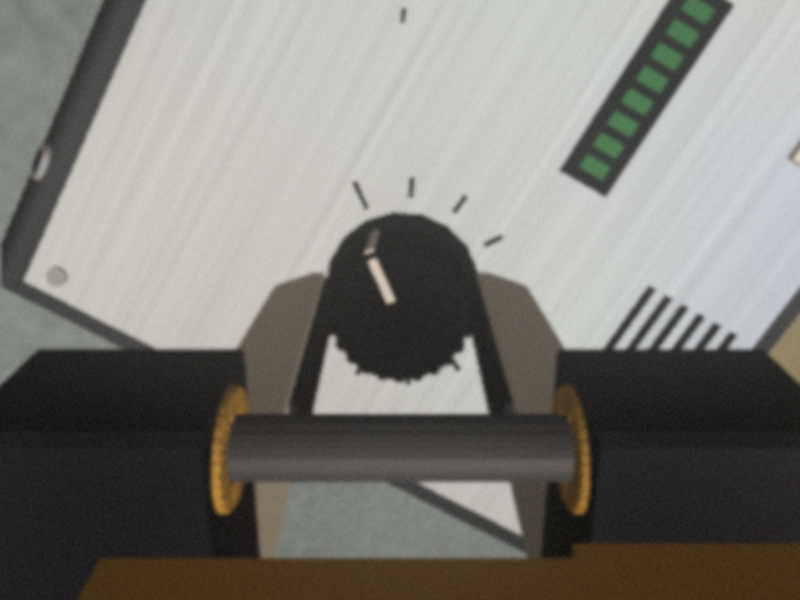

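servo_tool(
  plan=[
    [[-0.6, 0, 0, 0, 0, -3, -0.3], [0, 0, 0, 0, 0, 0, -0.3]],
  ],
)

```text
time: 13.25
position: [0.5092, -0.0461, 0.0844]
ee_rot: [0.935, 0.223, 0.264, 0.082]
wrist_force: [-2.2, 0.1, -1.6]
gripper_width: 0.0398
```

Run:
```python
from look import *
s=env.state();A=cur();print(A[:3,:3].T@s["wrist_force"],A[:3,:3].T@s["torque"],s["joint_positions"].round(3))
```

```text
[-2.3671209  -1.39859492  0.15523067] [ 0.21639612 -0.43942046  0.02415562] [-0.235  0.27   2.268  1.054  0.101 -1.729]
```

servo_tool(
  plan=[
    [[0, 0, 0, 0, 0, -3, -0.3], [0, 0, 0, 0, 0, 0, -0.3]],
  ],
)

```text
time: 13.45
position: [0.5091, -0.046, 0.0844]
ee_rot: [0.929, 0.247, 0.261, 0.089]
wrist_force: [-1.7, 0.5, -2.2]
gripper_width: 0.0392
```

Run:
```python
from look import *
s=env.state();A=cur();print(A[:3,:3].T@s["wrist_force"],A[:3,:3].T@s["torque"],s["joint_positions"].round(3))
f,A,p=look("w14",(220,420,180,300),4)
```

```text
[-1.98330945 -1.76860367  0.96723948] [ 0.30185702 -0.38705921  0.07721876] [-0.234  0.27   2.268  1.054  0.101 -1.781]
[-0.234  0.27   2.268  1.054  0.101 -1.78 ] F [-0.74  0.11 -1.03] M [ 0.17  0.43 -0.06] t 13.5 w 0.0398 uln [ -2.1 -83.3 -12.7]
```

View pics/w14.png

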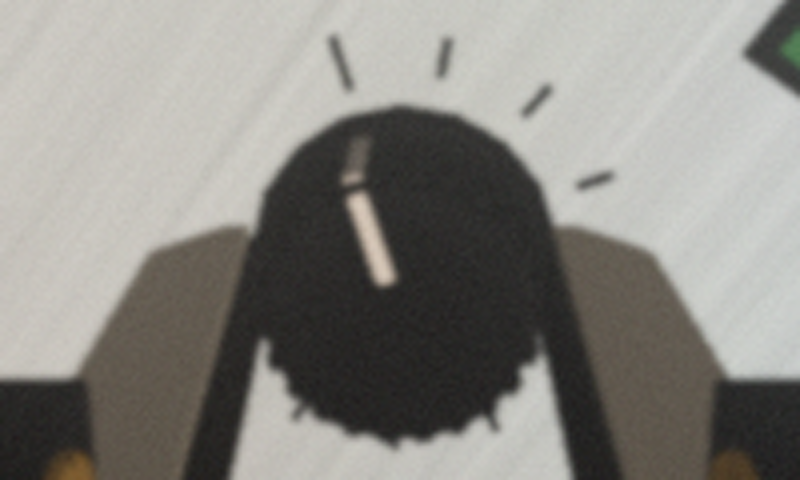

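servo_tool(
  plan=[
    [[0, 0, 0, 0, 0, -5, -0.3], [0, 0, 0, 0, 0, -5, -0.3], [0, 0, 0, 0, 0, 0, -0.3]],
  ],
  force=10,
)

```text
time: 13.8
position: [0.5091, -0.0462, 0.0843]
ee_rot: [0.903, 0.328, 0.253, 0.112]
wrist_force: [-1.0, 0.0, -1.4]
gripper_width: 0.0399
```

Run:
```python
from look import *
s=env.state();A=cur();print(A[:3,:3].T@s["wrist_force"],A[:3,:3].T@s["torque"],s["joint_positions"].round(3))
f,A,p=look("w15",(220,420,180,300),4)
```

```text
[-1.18453239 -1.10124603  0.69039102] [ 0.2374371  -0.43638814 -0.01246785] [-0.235  0.27   2.268  1.054  0.101 -1.957]
[-0.234  0.27   2.268  1.053  0.101 -1.955] F [-0.7  -0.8  -1.99] M [-0.1   0.49 -0.03] t 13.85 w 0.0395 uln [ -2.2 -83.4 -12.7]
```

View pics/w15.png

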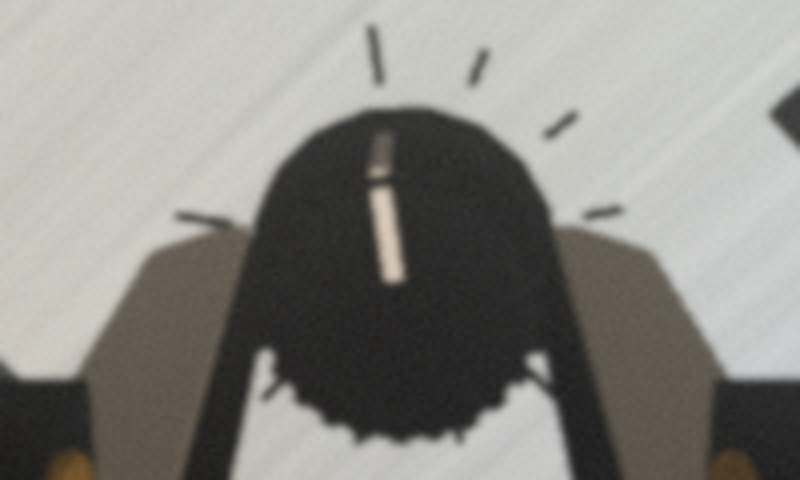

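servo_tool(
  plan=[
    [[0, 0, 0, 0, 0, 0, 0.0], [0, 0, 0, 0, 0, 0, 0.15], [0, 0, 0, 0, 0, 0, 0.15], [0, 0, -10, 0, 0, 0, 0.15], [0, 0, -15, 0, 0, 0, 0.15], [0, 0, -20, 0, 0, 0, 0.15], [0, 0, -20, 0, 0, 0, 0]],
  ],
)

```text
time: 14.55
position: [0.4741, -0.0438, 0.1398]
ee_rot: [0.903, 0.328, 0.252, 0.112]
wrist_force: [1.0, 0.7, 0.2]
gripper_width: 0.049
```

Run:
```python
from look import *
f,A,p=look("w16")
OFF=T([0,0,.022],np.eye(3))
g=lambda u,n,tilt,phi=-90:toolt(p,u,.08,n,phi,tilt)@OFF
j=env.state()["joint_positions"]
for t in (15,20,25):
    for u,n in ((-.0435,.05),(-.0435,.009),(-.05,.009),(.05,.009)): print(t,u,n,ik(g(u,n,t),[.2,.3,2.1,-.2,.5,-1.1]).round(3))
rows(A,g(-.0435,.06,20),14)
```

```text
[-0.253  0.069  2.303  0.427  0.236 -1.339] F [ 1.57 -1.06  1.  ] M [ 0.02  0.05 -0.05] t 14.6 w 0.0475 uln [  1.9 -84.8  54.7]
15 -0.0435 0.05 [ 0.224  0.242  2.136 -0.258  0.445 -1.028]
15 -0.0435 0.009 [ 0.212  0.346  2.131 -0.317  0.348 -0.974]
15 -0.05 0.009 [ 0.216  0.348  2.144 -0.334  0.334 -0.953]
15 0.05 0.009 [ 0.162  0.352  1.924 -0.177  0.534 -1.168]
20 -0.0435 0.05 [ 0.203  0.263  2.069 -0.146  0.564 -1.151]
20 -0.0435 0.009 [ 0.195  0.361  2.073 -0.171  0.462 -1.129]
20 -0.05 0.009 [ 0.198  0.362  2.087 -0.178  0.449 -1.118]
20 0.05 0.009 [ 0.15   0.376  1.861 -0.107  0.653 -1.241]
25 -0.0435 0.05 [ 0.183  0.291  2.001 -0.078  0.684 -1.228]
25 -0.0435 0.009 [ 0.179  0.383  2.014 -0.088  0.579 -1.219]
25 -0.05 0.009 [ 0.182  0.383  2.028 -0.091  0.565 -1.213]
25 0.05 0.009 [ 0.138  0.406  1.797 -0.06   0.77  -1.291]
n 14 row [10.18 -6.7   2.08  1.13 -0.54 -3.14]
0 [ 0.478 -0.032  0.142] ztool [ 0.51 -0.03 -0.86]
2 [ 0.485 -0.008  0.14 ] ztool [ 0.48 -0.02 -0.88]
4 [0.489 0.016 0.137] ztool [ 0.44 -0.01 -0.9 ]
6 [0.49  0.04  0.133] ztool [ 0.4  -0.   -0.92]
8 [0.489 0.064 0.128] ztool [ 0.36 -0.   -0.93]
10 [0.485 0.088 0.122] ztool [ 0.32 -0.01 -0.95]
12 [0.478 0.111 0.115] ztool [ 0.28 -0.02 -0.96]
13 [0.474 0.122 0.111] ztool [ 0.26 -0.03 -0.97]
```

View pics/w16.png

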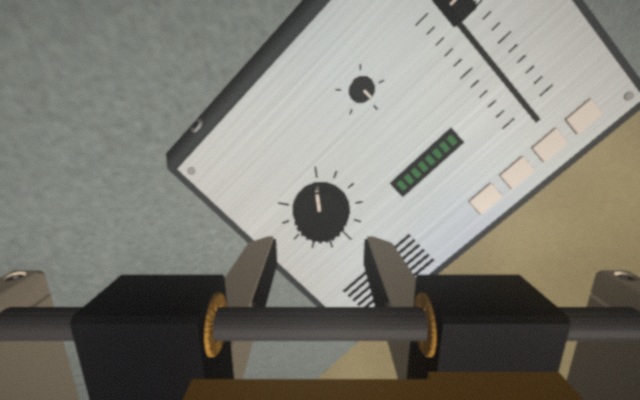

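servo_tool(
  plan=[
    [[10.2, -6.7, 2.1, 1.1, -0.5, -3.1, 0], [10.2, -6.7, 2.1, 1.1, -0.5, -3.1, 0], [10.2, -6.7, 2.1, 1.1, -0.5, -3.1, 0], [10.2, -6.7, 2.1, 1.1, -0.5, -3.1, 0], [10.2, -6.7, 2.1, 1.1, -0.5, -3.1, 0], [10.2, -6.7, 2.1, 1.1, -0.5, -3.1, 0], [10.2, -6.7, 2.1, 1.1, -0.5, -3.1, -0.2]],
  ],
)

```text
time: 15.3
position: [0.4914, 0.0411, 0.1302]
ee_rot: [0.838, 0.506, 0.177, 0.106]
wrist_force: [-1.0, -0.3, -0.5]
gripper_width: 0.0425
```

servo_tool(
  plan=[
    [[10.2, -6.7, 2.1, 1.1, -0.5, -3.1, -0.2], [10.2, -6.7, 2.1, 1.1, -0.5, -3.1, -0.2], [10.2, -6.7, 2.1, 1.1, -0.5, -3.1, -0.2], [10.2, -6.7, 2.1, 1.1, -0.5, -3.1, -0.2], [10.2, -6.7, 2.1, 1.1, -0.5, -3.1, -0.3], [10.2, -6.7, 2.1, 1.1, -0.5, -3.1, -0.3], [10.2, -6.7, 2.1, 1.1, -0.5, -3.1, -0.3], [0, 0, 0, 0, 0, 0, -0.3]],
  ],
)

```text
time: 16.1
position: [0.4758, 0.1236, 0.1087]
ee_rot: [0.738, 0.662, 0.094, 0.097]
wrist_force: [-0.5, -0.4, 0.1]
gripper_width: 0.0328
```

Run:
```python
from look import *
f,A,p=look("w17")
OFF=T([0,0,.022],np.eye(3))
g=lambda u,n,tilt,phi=-90:toolt(p,u,.08,n,phi,tilt)@OFF
rows(A,g(-.0435,.06,20),1,False)
json.dump({k:np.array(f[k]).tolist() for k in ["fx","fy","cx","cy","R","t"]},open("w17.json","w"))
for q in [(-.0435,.08,.021),(-.05,.097,0),(.05,.097,0),(-.05,.063,0),(.05,.063,0),(-.045,0,.016)]: print(q,proj(pt(p,*q),f).round(1))
```

```text
[ 0.203  0.243  2.072 -0.134  0.568 -1.154] F [-0.08  0.37 -0.52] M [ 0.05  0.03 -0.03] t 16.15 w 0.0326 uln [-29.5  81.4  36.3]
n 1 row [-1.4  -0.69 -2.93  0.52 -0.54 -0.49]
(-0.0435, 0.08, 0.021) [317.  210.8]
(-0.05, 0.097, 0) [339.1 202.7]
(0.05, 0.097, 0) [340.6 335.1]
(-0.05, 0.063, 0) [295.  203.1]
(0.05, 0.063, 0) [295.5 335.6]
(-0.045, 0, 0.016) [205.7 209.7]
```

View pics/w17.png

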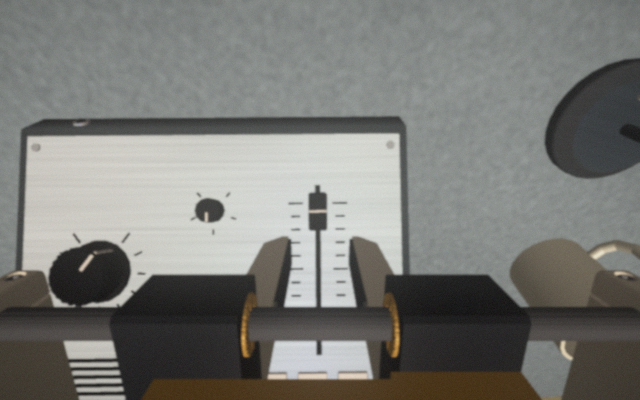

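Run:
```python
from look import *
A=cur();p=np.load("p.npy")
OFF=T([0,0,.022],np.eye(3))
g=lambda u,n,tilt,phi=-90:toolt(p,u,.08,n,phi,tilt)@OFF
rows(A,g(-.0435,.03,20),6,False)
rows(g(-.0435,.03,20),g(-.0435,.009,20),6,False)
```

```text
n 6 row [-0.26 -0.14  4.83  0.09 -0.09 -0.08]
n 6 row [-0.    0.    3.72  0.    0.    0.  ]
```

Run:
```python
from look import *
A=cur();p=np.load("p.npy")
OFF=T([0,0,.022],np.eye(3))
g=lambda u,n,tilt,phi=-90:toolt(p,u,.08,n,phi,tilt)@OFF
rows(A,g(-.048,.03,20),6,False)
```

```text
n 6 row [-0.27 -0.85  5.09  0.09 -0.09 -0.08]
```

servo_tool(
  plan=[
    [[-0.3, -0.8, 5.1, 0.1, -0.1, -0.1, -0.3], [-0.3, -0.8, 5.1, 0.1, -0.1, -0.1, -0.3], [-0.3, -0.9, 5.1, 0.1, -0.1, -0.1, -0.3], [-0.3, -0.9, 5.1, 0.1, -0.1, -0.1, -0.3], [-0.2, -0.9, 5.1, 0.1, -0.1, 0, -0.3], [-0.2, -0.9, 5.1, 0.1, 0, 0, -0.3], [0, 0, 0, 0, 0, 0, -0.3]],
  ],
)

```text
time: 16.85
position: [0.4784, 0.1205, 0.0776]
ee_rot: [0.737, 0.664, 0.086, 0.096]
wrist_force: [0.6, -0.2, 0.3]
gripper_width: 0.0325
```

Run:
```python
from look import *
f,A,p=look("w18",(220,420,170,320),4)
OFF=T([0,0,.022],np.eye(3))
g=lambda u,n,tilt,phi=-90:toolt(p,u,.08,n,phi,tilt)@OFF
rows(A,g(-.048,.009,20),6,False)
```

```text
[ 0.201  0.31   2.081 -0.16   0.508 -1.135] F [0.18 0.21 0.08] M [ 0.04 -0.02  0.02] t 16.9 w 0.0326 uln [-44.8  79.3   9.4]
n 6 row [ 0.12  0.04  3.72 -0.02  0.01 -0.01]
```

View pics/w18.png

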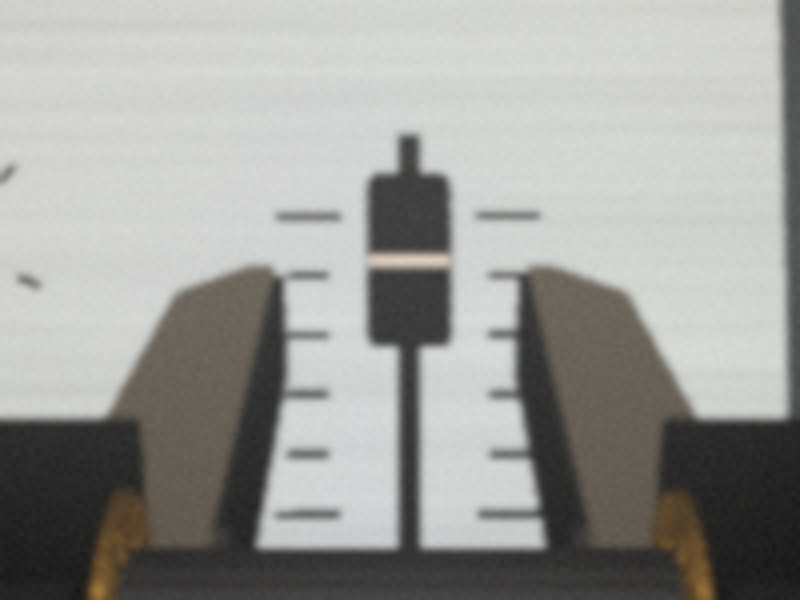

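servo_tool(
  plan=[
    [[0.2, 0, 3.7, 0, 0, 0, -0.3], [0.2, 0, 3.7, 0, 0, 0, -0.3], [0.2, 0, 3.7, 0, 0, 0, -0.3], [0.2, 0, 3.7, 0, 0, 0, -0.3], [0.2, 0, 3.7, 0, 0, 0, -0.3], [0, 0, 3.7, 0, 0, 0, -0.3], [0, 0, 0, 0, 0, 0, -0.3]],
  ],
)

```text
time: 17.6
position: [0.4843, 0.121, 0.0564]
ee_rot: [0.737, 0.664, 0.087, 0.096]
wrist_force: [-0.0, -0.4, -0.0]
gripper_width: 0.0326
```

Run:
```python
from look import *
f,A,p=look("w19",(220,420,170,320),4)
```

```text
[ 0.199  0.361  2.08  -0.175  0.458 -1.119] F [-0.29  0.22  0.58] M [ 0.05 -0.07 -0.02] t 17.65 w 0.0327 uln [-52.4  80.3 -11.4]
```

View pics/w19.png

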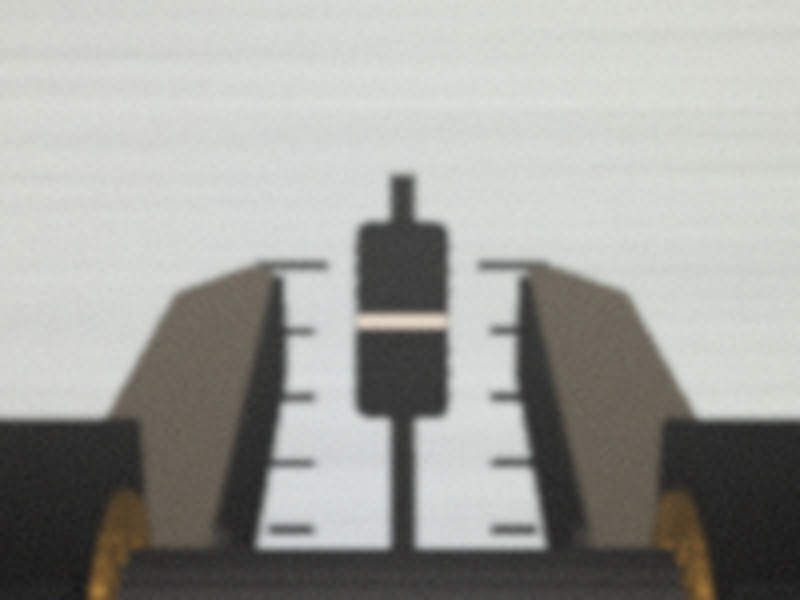

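servo_tool(
  plan=[
    [[0, 0, 1.5, 0, 0, 0, -0.3], [0, 0, 1.5, 0, 0, 0, -0.3], [0, 0, 0, 0, 0, 0, -0.5], [0, 0, 0, 0, 0, 0, -0.6], [0, 0, 0, 0, 0, 0, -0.8], [0, 0, 0, 0, 0, 0, -0.9], [0, 0, 0, 0, 0, 0, -0.9]],
  ],
  force=10,
)

```text
time: 18.35
position: [0.4853, 0.1211, 0.0541]
ee_rot: [0.737, 0.664, 0.087, 0.097]
wrist_force: [0.6, 1.8, 1.3]
gripper_width: 0.0131
```

Run:
```python
from look import *
f,A,p=look("w20",(220,420,170,320),4)
s=env.state();A=cur();print(A[:3,:3].T@s["wrist_force"],A[:3,:3].T@s["torque"])
```

```text
[ 0.199  0.367  2.08  -0.177  0.451 -1.117] F [-0.35  1.42  0.76] M [ 0.29 -0.    0.04] t 18.4 w 0.0129 uln [-53.1  80.4 -14. ]
[ 1.37348908 -0.28643202 -0.86463876] [0.0292881  0.29110084 0.03519055]
```

View pics/w20.png

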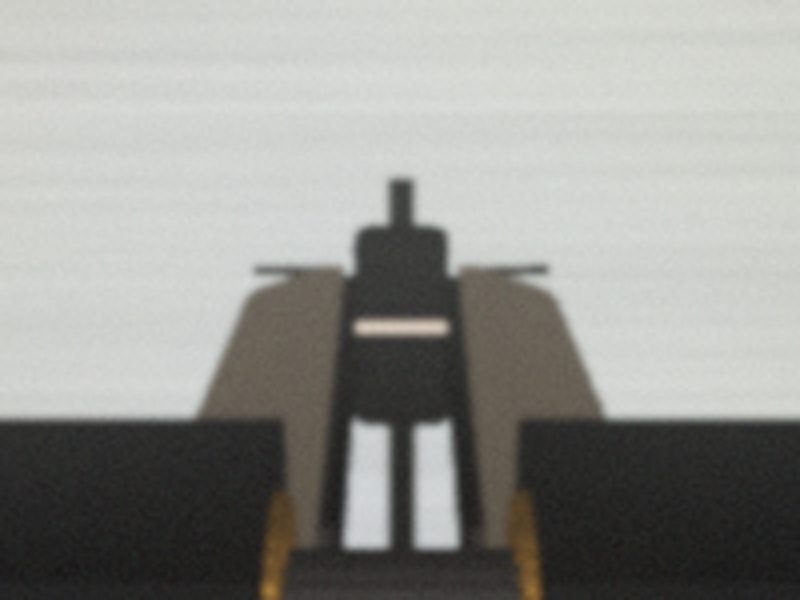

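```bash
cat > st.py <<'E'
from look import *
s=env.state();A=cur();p=np.load("p.npy")
Uw=Ro.from_euler('z',p[2]).apply(U)
print("U tool",(A[:3,:3].T@Uw).round(4),"F along U",round(s["wrist_force"]@Uw,2),"Ftool",(A[:3,:3].T@s["wrist_force"]).round(1),"uln",(inpanel(A,p)*1000).round(1),"w",round(s["gripper_width"],4),"t",s["time"])
E
python3 st.py
```

```text
U tool [ 0.0012  0.9394 -0.343 ] F along U 0.03 Ftool [ 1.4 -0.3 -0.9] uln [-53.1  80.4 -14. ] w 0.0129 t 18.4
```

servo_tool(
  plan=[
    [[0, 4.7, -1.72, 0, 0, 0, -0.9], [0, 4.7, -1.72, 0, 0, 0, -0.9], [0, 4.7, -1.72, 0, 0, 0, -0.9], [0, 4.7, -1.72, 0, 0, 0, -0.9], [0, 4.7, -1.72, 0, 0, 0, -0.9], [0, 4.7, -1.72, 0, 0, 0, -0.9]],
  ],
  force=14,
)

```text
time: 19.0
position: [0.5101, 0.1184, 0.0715]
ee_rot: [0.737, 0.663, 0.087, 0.097]
wrist_force: [-1.4, 3.7, -0.5]
gripper_width: 0.0127
```

```bash
python3 st.py; python3 -c "
from look import *
look('w21',(220,420,170,320),4)"
```

```text
U tool [ 0.0014  0.9394 -0.343 ] F along U -1.7 Ftool [ 3.6 -1.8  0. ] uln [-22.6  80.3 -14. ] w 0.0127 t 19.0
[ 0.182  0.366  2.013 -0.148  0.516 -1.164] F [-1.45  2.21  1.87] M [0.46 0.17 0.12] t 19.05 w 0.0132 uln [-21.7  80.4 -14.1]
```

View pics/w21.png

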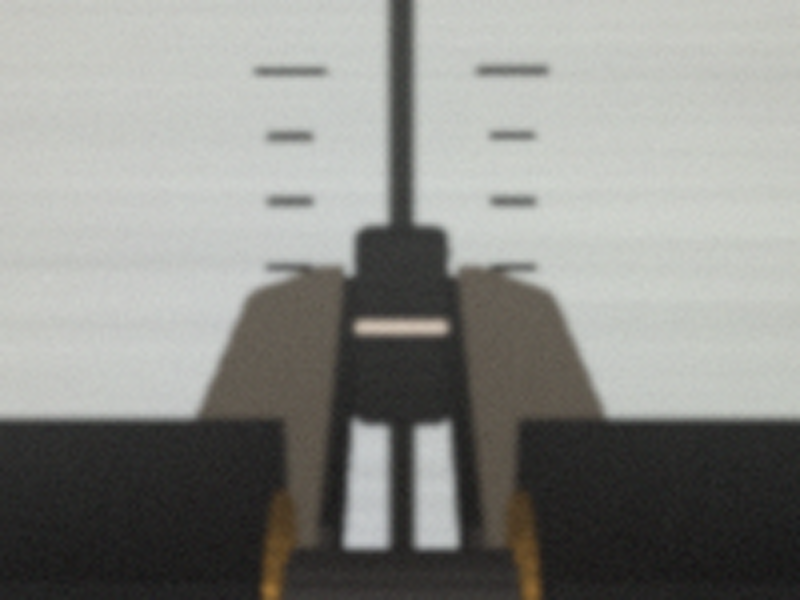

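servo_tool(
  plan=[
    [[0.2, 2.8, -1.03, 0, 0, 0, -0.9], [0, 2.8, -1.03, 0, 0, 0, -0.9], [0, 2.8, -1.03, 0, 0, 0, -0.9], [0, 2.8, -1.03, 0, 0, 0, -0.9], [0, 2.8, -1.03, 0, 0, 0, -0.9]],
  ],
)

```text
time: 19.55
position: [0.5218, 0.1172, 0.0798]
ee_rot: [0.737, 0.663, 0.087, 0.096]
wrist_force: [-2.9, 2.9, -3.2]
gripper_width: 0.0131
```

```bash
python3 st.py
```

```text
U tool [ 0.0012  0.9392 -0.3436] F along U -4.44 Ftool [ 2.6 -3.9  2.2] uln [ -8.2  80.3 -14. ] w 0.0131 t 19.55
```

servo_tool(
  plan=[
    [[0, 1.9, -0.69, 0, 0, 0, -0.9], [0, 1.9, -0.69, 0, 0, 0, -0.9], [0, 1.9, -0.69, 0, 0, 0, -0.9]],
  ],
)

```text
time: 19.85
position: [0.5267, 0.1167, 0.0833]
ee_rot: [0.737, 0.664, 0.087, 0.096]
wrist_force: [-2.2, 2.2, -1.6]
gripper_width: 0.0127
```

```bash
python3 st.py;python3 -c "
from look import *
look('w22',(220,420,170,320),4)"
```

```text
U tool [ 0.0011  0.9392 -0.3435] F along U -2.96 Ftool [ 1.9 -2.8  1. ] uln [ -2.2  80.4 -14. ] w 0.0127 t 19.85
[ 0.172  0.369  1.968 -0.134  0.558 -1.19 ] F [-1.32 -0.63  0.1 ] M [0.13 0.29 0.04] t 19.9 w 0.013 uln [ -1.6  80.4 -14. ]
```

View pics/w22.png

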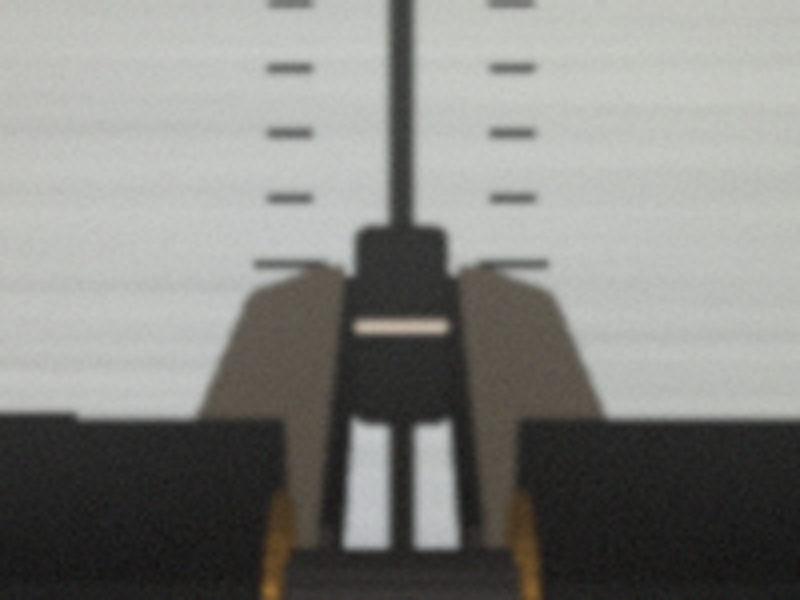

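servo_tool(
  plan=[
    [[0, 1.9, -0.69, 0, 0, 0, -0.9], [0, 1.9, -0.69, 0, 0, 0, -0.9], [0, 1.9, -0.69, 0, 0, 0, -0.9], [0, 1.9, -0.69, 0, 0, 0, -0.9], [0, 1.9, -0.69, 0, 0, 0, -0.9], [0, 1.9, -0.69, 0, 0, 0, -0.9], [0, 1.9, -0.69, 0, 0, 0, -0.9]],
  ],
)

```text
time: 20.6
position: [0.5385, 0.1155, 0.0916]
ee_rot: [0.737, 0.663, 0.087, 0.097]
wrist_force: [-2.6, 0.4, 0.4]
gripper_width: 0.0128
```

```bash
python3 st.py
```

```text
U tool [ 0.0013  0.9394 -0.343 ] F along U -1.93 Ftool [ 0.2 -2.4 -1. ] uln [ 12.3  80.4 -14. ] w 0.0128 t 20.6
```

servo_tool(
  plan=[
    [[0, 2.8, -1.03, 0, 0, 0, -0.9], [0, 2.8, -1.03, 0, 0, 0, -0.9], [0, 2.8, -1.03, 0, 0, 0, -0.9], [0, 2.8, -1.03, 0, 0, 0, -0.9], [0, 2.8, -1.03, 0, 0, 0, -0.9], [0, 2.8, -1.03, 0, 0, 0, -0.9], [0, 2.8, -1.03, 0, 0, 0, -0.9], [0, 1.9, -0.69, 0, 0, 0, -0.9]],
  ],
)

```text
time: 21.4
position: [0.5573, 0.1137, 0.1047]
ee_rot: [0.737, 0.664, 0.087, 0.097]
wrist_force: [-1.9, 0.8, -0.0]
gripper_width: 0.0125
```

```bash
python3 st.py;python3 -c "
from look import *
look('w23',(220,420,170,320),4)"
```

```text
U tool [ 0.0012  0.9394 -0.343 ] F along U -1.62 Ftool [ 0.6 -1.9 -0.5] uln [ 35.3  80.4 -14. ] w 0.0125 t 21.4
[ 0.155  0.378  1.882 -0.112  0.632 -1.229] F [-1.03  0.39  0.21] M [0.06 0.18 0.03] t 21.45 w 0.0128 uln [ 35.6  80.4 -14. ]
```

View pics/w23.png

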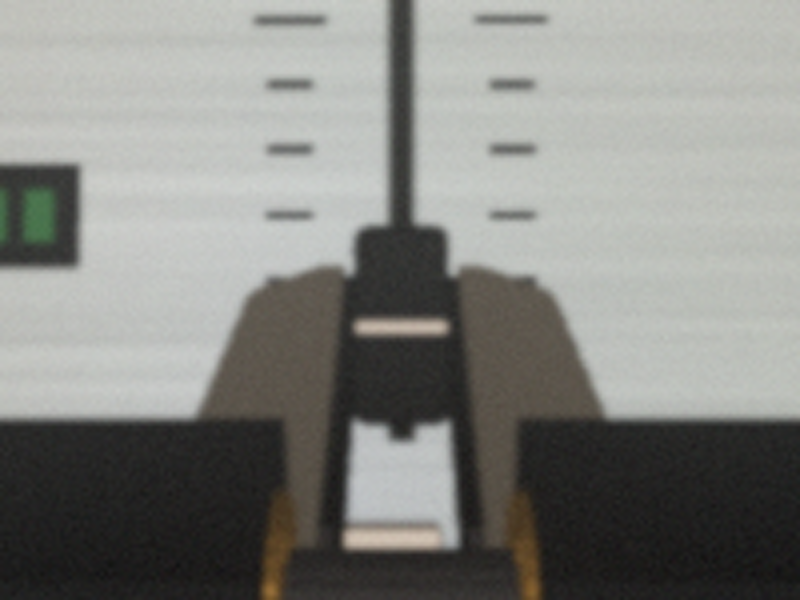

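servo_tool(
  plan=[
    [[0, 0.94, -0.34, 0, 0, 0, -0.9], [0, 0.94, -0.34, 0, 0, 0, -0.9], [0, 0.94, -0.34, 0, 0, 0, -0.9], [0, 0, 0, 0, 0, 0, -0.9]],
  ],
)

```text
time: 21.85
position: [0.5596, 0.1134, 0.1064]
ee_rot: [0.737, 0.663, 0.087, 0.097]
wrist_force: [-1.4, 0.9, -1.0]
gripper_width: 0.0127
```

```bash
python3 st.py
```

```text
U tool [ 0.0013  0.9394 -0.3429] F along U -1.8 Ftool [ 0.8 -1.7  0.5] uln [ 38.1  80.4 -14. ] w 0.0127 t 21.85
```

servo_tool(
  plan=[
    [[0, 0.94, -0.34, 0, 0, 0, -0.9], [0, 0, 0, 0, 0, 0, -0.9]],
  ],
)

```text
time: 22.05
position: [0.5604, 0.1133, 0.1069]
ee_rot: [0.737, 0.663, 0.087, 0.097]
wrist_force: [-2.1, 1.6, 0.3]
gripper_width: 0.0127
```

```bash
python3 st.py
```

```text
U tool [ 0.0013  0.9394 -0.3429] F along U -1.66 Ftool [ 1.4 -2.1 -0.8] uln [ 39.1  80.4 -14. ] w 0.0127 t 22.05
```

servo_tool(
  plan=[
    [[0, 0.94, -0.34, 0, 0, 0, -0.9], [0, 0, 0, 0, 0, 0, -0.9]],
  ],
)

```text
time: 22.25
position: [0.5612, 0.1132, 0.1075]
ee_rot: [0.737, 0.663, 0.087, 0.097]
wrist_force: [-2.5, 1.5, -0.5]
gripper_width: 0.0125
```

```bash
python3 st.py
```

```text
U tool [ 0.0013  0.9394 -0.343 ] F along U -2.49 Ftool [ 1.2 -2.7 -0.2] uln [ 40.1  80.4 -14. ] w 0.0125 t 22.25
```

servo_tool(
  plan=[
    [[0, 0.94, -0.34, 0, 0, 0, -0.9], [0, 0, 0, 0, 0, 0, -0.9]],
  ],
)

```text
time: 22.45
position: [0.5614, 0.1132, 0.1076]
ee_rot: [0.737, 0.664, 0.086, 0.096]
wrist_force: [-3.1, 2.3, -1.8]
gripper_width: 0.0129
```

```bash
python3 st.py
```

```text
U tool [ 0.0012  0.9389 -0.3443] F along U -3.72 Ftool [ 2.  -3.6  0.9] uln [ 40.3  80.4 -14. ] w 0.0129 t 22.45
```

servo_tool(
  plan=[
    [[0, 0.47, -0.17, 0, 0, 0, -0.9], [0, 0, 0, 0, 0, 0, -0.9]],
  ],
)

```text
time: 22.65
position: [0.5614, 0.1132, 0.1076]
ee_rot: [0.737, 0.664, 0.086, 0.096]
wrist_force: [-6.0, 2.3, -2.8]
gripper_width: 0.0125
```

```bash
python3 st.py;python3 -c "
from look import *
look('w24',(220,420,170,320),4)"
```

```text
U tool [ 0.0011  0.9386 -0.3452] F along U -6.64 Ftool [ 1.7 -6.7  1.1] uln [ 40.3  80.4 -14. ] w 0.0125 t 22.65
[ 0.153  0.38   1.869 -0.109  0.645 -1.234] F [-6.11  3.09 -2.11] M [0.58 0.97 0.14] t 22.7 w 0.0126 uln [ 40.3  80.4 -14. ]
```

View pics/w24.png

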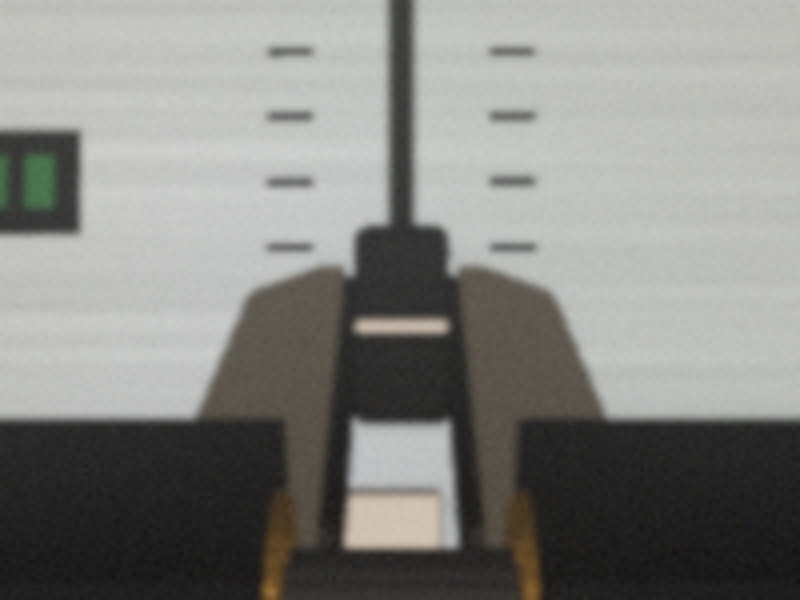

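servo_tool(
  plan=[
    [[0, -1.9, 0.69, 0, 0, 0, -0.9], [0, -3.75, 1.38, 0, 0, 0, -0.9], [0, -4.7, 1.72, 0, 0, 0, -0.9], [0, -4.7, 1.72, 0, 0, 0, -0.9], [0, -4.7, 1.72, 0, 0, 0, -0.9], [0, -2.8, 1.03, 0, 0, 0, -0.9]],
  ],
)

```text
time: 23.3
position: [0.5422, 0.1152, 0.0942]
ee_rot: [0.737, 0.664, 0.087, 0.096]
wrist_force: [0.6, -0.4, 2.6]
gripper_width: 0.0129
```

```bash
python3 st.py
```

```text
U tool [ 0.0011  0.9393 -0.3433] F along U 1.97 Ftool [-0.3  1.2 -2.3] uln [ 16.8  80.4 -14. ] w 0.0129 t 23.3
```

servo_tool(
  plan=[
    [[0, -1.9, 0.69, 0, 0, 0, -0.9], [0, -1.9, 0.69, 0, 0, 0, -0.9], [0, -1.9, 0.69, 0, 0, 0, -0.9], [0, -1.9, 0.69, 0, 0, 0, -0.9]],
  ],
)

```text
time: 23.7
position: [0.5366, 0.1158, 0.0902]
ee_rot: [0.737, 0.663, 0.087, 0.097]
wrist_force: [1.3, -1.6, 3.2]
gripper_width: 0.0128
```

```bash
python3 st.py
```

```text
U tool [ 0.0014  0.9398 -0.3419] F along U 3.08 Ftool [-1.4  2.3 -2.7] uln [  9.9  80.4 -14.1] w 0.0128 t 23.7
```

servo_tool(
  plan=[
    [[0, -1.9, 0.69, 0, 0, 0, -0.9], [0, -1.9, 0.69, 0, 0, 0, -0.9], [0, -1.9, 0.69, 0, 0, 0, -0.9], [0, -1.9, 0.69, 0, 0, 0, -0.9], [0, -1.9, 0.69, 0, 0, 0, -0.9], [0, -1.9, 0.69, 0, 0, 0, -0.9]],
  ],
)

```text
time: 24.3
position: [0.5261, 0.1169, 0.0828]
ee_rot: [0.737, 0.663, 0.087, 0.097]
wrist_force: [1.6, -1.2, 2.5]
gripper_width: 0.0127
```

```bash
python3 st.py;python3 -c "
from look import *
look('w25',(220,420,170,320),4)"
```

```text
U tool [ 0.0013  0.9393 -0.3433] F along U 2.84 Ftool [-1.   2.3 -2. ] uln [ -3.   80.4 -14. ] w 0.0127 t 24.3
[ 0.173  0.369  1.971 -0.134  0.556 -1.188] F [-0.06  1.16  0.09] M [ 0.25 -0.03  0.07] t 24.35 w 0.0127 uln [ -3.6  80.4 -14. ]
```

View pics/w25.png

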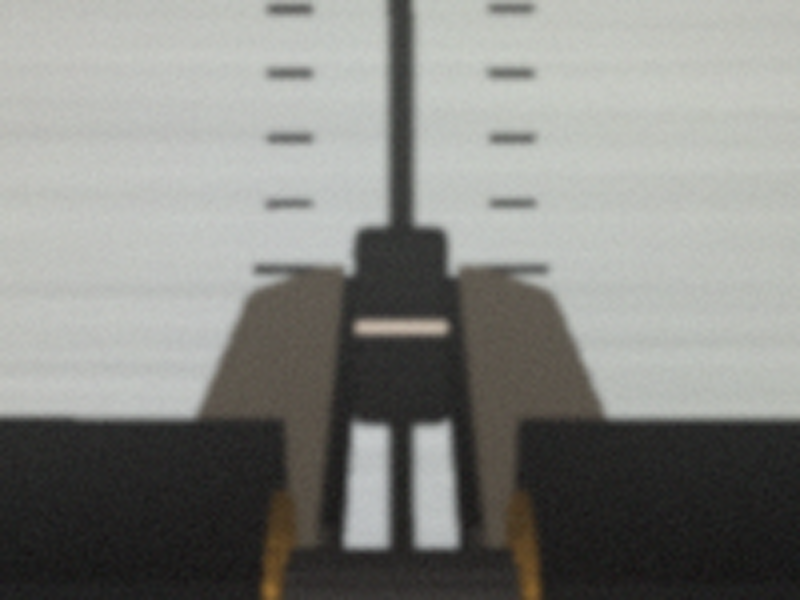

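No slip. 56 mm remain to the bottom stop.

servo_tool(
  plan=[
    [[0, -2.8, 1.03, 0, 0, 0, -0.9], [0, -2.8, 1.03, 0, 0, 0, -0.9], [0, -2.8, 1.03, 0, 0, 0, -0.9], [0, -4.7, 1.72, 0, 0, 0, -0.9], [0, -4.7, 1.72, 0, 0, 0, -0.9], [0, -4.7, 1.72, 0, 0, 0, -0.9]],
  ],
)

```text
time: 24.95
position: [0.5062, 0.119, 0.0688]
ee_rot: [0.737, 0.664, 0.087, 0.096]
wrist_force: [1.0, -0.3, 2.6]
gripper_width: 0.0129
```

```bash
python3 st.py
```

```text
U tool [ 0.0012  0.9392 -0.3435] F along U 2.29 Ftool [-0.2  1.6 -2.2] uln [-27.4  80.5 -14. ] w 0.0129 t 24.95
```

servo_tool(
  plan=[
    [[0, -4.7, 1.72, 0, 0, 0, -0.9], [0, -4.7, 1.72, 0, 0, 0, -0.9], [0, -4.7, 1.72, 0, 0, 0, -0.9], [0, -4.7, 1.72, 0, 0, 0, -0.9], [0, -2.8, 1.03, 0, 0, 0, -0.9], [0, -1.9, 0.69, 0, 0, 0, -0.9]],
  ],
)

```text
time: 25.55
position: [0.486, 0.121, 0.0546]
ee_rot: [0.737, 0.664, 0.087, 0.097]
wrist_force: [-0.8, -1.9, 2.2]
gripper_width: 0.013
```

```bash
python3 st.py
```

```text
U tool [ 0.0011  0.9393 -0.3434] F along U 0.78 Ftool [-2.  -0.  -2.3] uln [-52.2  80.5 -14. ] w 0.013 t 25.55
```

servo_tool(
  plan=[
    [[0, -1.9, 0.69, 0, 0, 0, -0.9], [0, -1.9, 0.69, 0, 0, 0, -0.9], [0, -0.94, 0.34, 0, 0, 0, -0.9], [0, 0, 0, 0, 0, 0, -0.9]],
  ],
)

```text
time: 25.95
position: [0.482, 0.1214, 0.0517]
ee_rot: [0.737, 0.663, 0.087, 0.096]
wrist_force: [-0.5, -2.0, 1.5]
gripper_width: 0.0127
```

```bash
python3 st.py
```

```text
U tool [ 0.0012  0.9392 -0.3436] F along U 0.61 Ftool [-2.   0.1 -1.6] uln [-57.2  80.4 -14. ] w 0.0127 t 25.95
```

servo_tool(
  plan=[
    [[0, -0.94, 0.34, 0, 0, 0, -0.9], [0, 0, 0, 0, 0, 0, -0.9]],
  ],
)

```text
time: 26.15
position: [0.4813, 0.1216, 0.0513]
ee_rot: [0.737, 0.664, 0.087, 0.097]
wrist_force: [-0.9, -2.4, 2.9]
gripper_width: 0.0126
```

```bash
python3 st.py
```

```text
U tool [ 0.0012  0.9393 -0.3433] F along U 1.14 Ftool [-2.5  0.1 -3. ] uln [-58.   80.5 -14. ] w 0.0126 t 26.15
```

servo_tool(
  plan=[
    [[0, -0.94, 0.34, 0, 0, 0, -0.9], [0, 0, 0, 0, 0, 0, -0.9]],
  ],
)

```text
time: 26.35
position: [0.4805, 0.1216, 0.0507]
ee_rot: [0.737, 0.664, 0.087, 0.097]
wrist_force: [-0.3, -3.2, 1.3]
gripper_width: 0.0132
```

```bash
python3 st.py
```

```text
U tool [ 0.0012  0.9393 -0.3432] F along U 0.8 Ftool [-3.2  0.4 -1.2] uln [-59.   80.5 -14. ] w 0.0132 t 26.35
```

servo_tool(
  plan=[
    [[-0.2, -0.94, 0.34, 0, 0, 0, -0.9], [0, 0, 0, 0, 0, 0, -0.9]],
  ],
)

```text
time: 26.55
position: [0.4798, 0.1217, 0.0502]
ee_rot: [0.737, 0.663, 0.087, 0.097]
wrist_force: [-0.4, -1.8, 1.7]
gripper_width: 0.0127
```

```bash
python3 st.py
```

```text
U tool [ 0.0014  0.9395 -0.3428] F along U 0.83 Ftool [-1.9  0.3 -1.7] uln [-59.8  80.5 -14. ] w 0.0127 t 26.55
```

servo_tool(
  plan=[
    [[0, -0.5, 0.17, 0, 0, 0, -0.9], [0, 0, 0, 0, 0, 0, -0.9]],
  ],
)

```text
time: 26.75
position: [0.4798, 0.1217, 0.0502]
ee_rot: [0.737, 0.663, 0.087, 0.097]
wrist_force: [-0.1, -2.1, 4.8]
gripper_width: 0.0128
```

```bash
python3 st.py;python3 -c "
from look import *
look('w26',(220,420,170,320),4)"
```

```text
U tool [ 0.0014  0.9397 -0.342 ] F along U 2.86 Ftool [-2.1  1.4 -4.6] uln [-59.8  80.5 -14.1] w 0.0128 t 26.75
[ 0.203  0.368  2.094 -0.186  0.436 -1.104] F [ 0.73 -2.58  4.22] M [-0.38 -0.46 -0.06] t 26.8 w 0.013 uln [-59.8  80.5 -14.1]
```

View pics/w26.png

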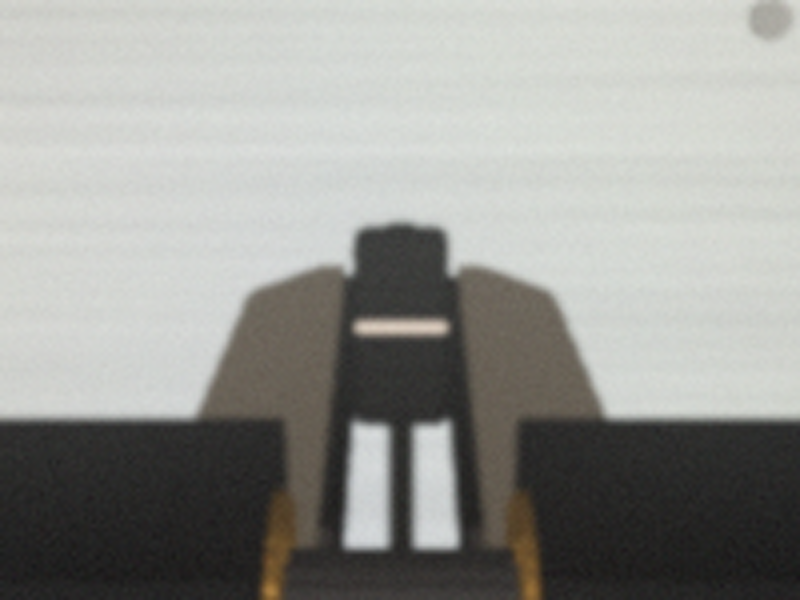

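servo_tool(
  plan=[
    [[0, -0.4, 0.1, 0, 0, 0, -0.9], [0, 0, 0, 0, 0, 0, -0.9]],
  ],
)

```text
time: 27.0
position: [0.4798, 0.1217, 0.0502]
ee_rot: [0.737, 0.663, 0.088, 0.097]
wrist_force: [2.7, -2.8, 5.8]
gripper_width: 0.0128
```

```bash
python3 st.py
```

```text
U tool [ 0.0015  0.94   -0.3414] F along U 5.81 Ftool [-2.5  4.4 -4.8] uln [-59.8  80.5 -14.1] w 0.0128 t 27.0
```

servo_tool(
  plan=[
    [[0, 0, 0, 0, 0, 0, -0.6], [0, 0, 0, 0, 0, 0, -0.4], [0, 0, 0, 0, 0, 0, -0.4], [0, 0, 0, 0, 0, 0, -0.4], [0, 0, -10, 0, 0, 0, -0.4], [0, 0, -20, 0, 0, 0, -0.4], [0, 0, -30, 0, 0, 0, -0.4], [0, 0, -30, 0, 0, 0, -0.4]],
  ],
)

```text
time: 27.8
position: [0.4551, 0.1241, 0.138]
ee_rot: [0.737, 0.664, 0.087, 0.096]
wrist_force: [0.4, 0.0, -0.3]
gripper_width: 0.0279
```

servo_tool(
  plan=[
    [[0, 0, -30, 0, 0, 0, -0.4], [0, 10, -30, -2, 0, 0, -0.4], [0, 10, -30, -2, 0, 0, -0.4], [0, 0, 0, 0, 0, 0, -0.4]],
  ],
)

```text
time: 28.2
position: [0.4519, 0.1251, 0.2331]
ee_rot: [0.733, 0.66, 0.113, 0.124]
wrist_force: [0.1, 0.1, -1.1]
gripper_width: 0.028
```

```bash
python3 st.py;python3 -c "
from look import *
f,A,p=look('w27')
for q in [(-.05,.08,.021),(-.05,.097,0),(.05,.097,0),(-.05,.063,0),(.05,.063,0),(-.045,0,.016),(0,-.085,.026)]: print(q,proj(pt(p,*q),f).round(1))
for n in ('top','side'):
    f=env.grab_frame(n); cv2.imwrite(f'pics/{n}9.png',f['frame'][:,:,::-1])
"
```

```text
U tool [ 0.0022  0.9629 -0.2701] F along U -0.56 Ftool [ 0.1 -0.3  1.1] uln [ 22.1  81.  151.9] w 0.028 t 28.2
[ 0.243 -0.01   2.025 -0.152  0.817 -1.137] F [-0.01 -0.55  0.64] M [ 0.02 -0.02 -0.02] t 28.25 w 0.0277 uln [ 20.2  80.7 150.4]
(-0.05, 0.08, 0.021) [318.9 149.8]
(-0.05, 0.097, 0) [334.  152.5]
(0.05, 0.097, 0) [334.1 241.2]
(-0.05, 0.063, 0) [303.8 152.5]
(0.05, 0.063, 0) [304.  241.2]
(-0.045, 0, 0.016) [244.5 155.2]
(0, -0.085, 0.026) [161.2 197.1]
```

View pics/w27.png

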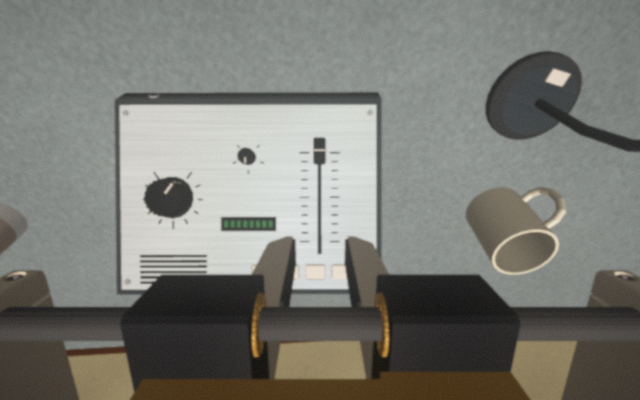

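View pics/top9.png

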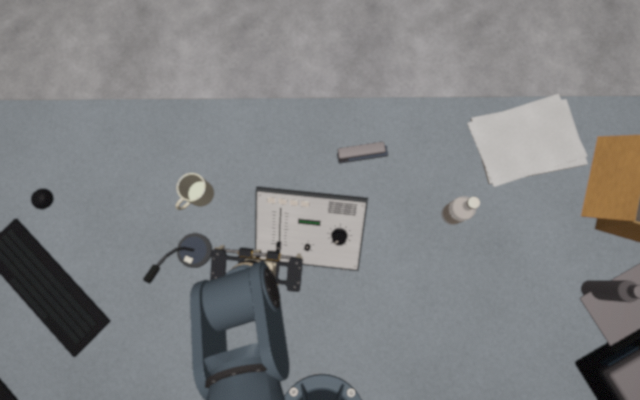

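View pics/side9.png

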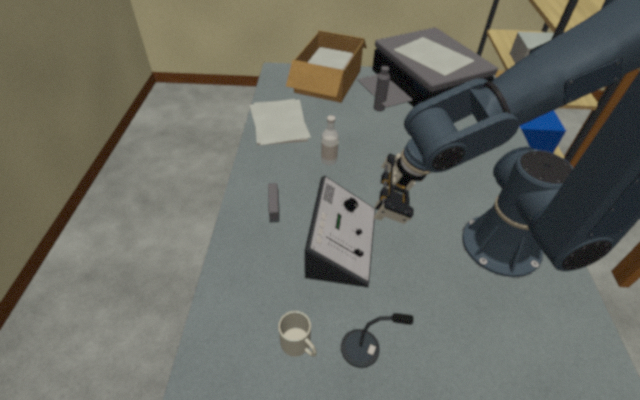

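```bash
python3 -c "
import cv2
a=cv2.imread('pics/w27.png')[125:255,130:350]
cv2.imwrite('pics/w27c.png',cv2.resize(a,None,fx=3.6,fy=3.6,interpolation=cv2.INTER_CUBIC))"
```

```text
(no output)
```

View pics/w27c.png

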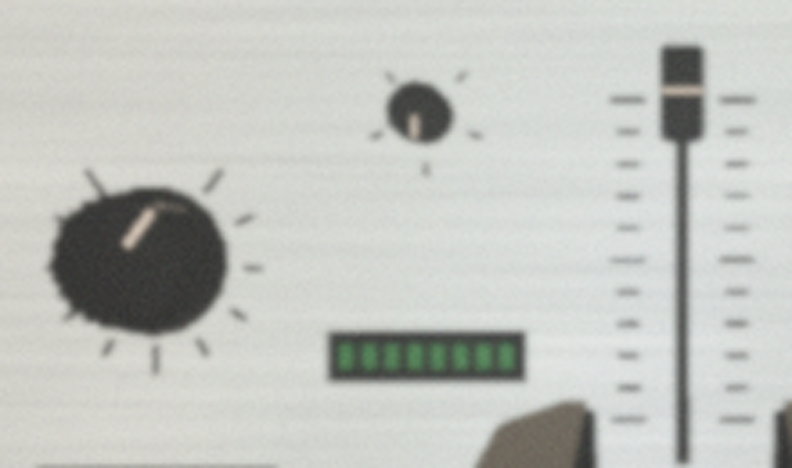

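```bash
python3 -c "
from workcell import env
print(env.state()['time'],env.finish_job())"
```

```text
the job is handed in; nothing more can be done
28.35 None
```

The job was done in the order asked and handed in at about 28 s of robot time; the interface reports no verdict.

- **Volume:** I gripped the knob and turned it about 134° anticlockwise until the fingers slipped against the stop. In the last close-up its pointer is parallel to the first (off) tick.
- **Fader:** I gripped the cap and ran it through the sticky spot to the top. There it stopped moving while the force rose to about 6.6 N. I then ran it back to the bottom stop, where it again held still at about 5.8 N. The stops were 100.1 mm apart. After release the cap line sits within about 1 pixel of where the bottom of travel should be.
- **Tone, console and bystanders:** The tone knob was not touched. In the final pictures the console sits within about 1 pixel of the pose I fitted from the first pictures. By eye, the mic, mug, bottle and stapler are where they were. The robot stood clear of everything at hand-in.

**Disagreement and extra motion:**
- **Tool length:** The pictures showed the fingertips ending about 22 mm short of the reported TCP. My first grip on the knob closed on nothing above it, and I corrected for this afterwards.
- **Tool tilt:** Near the panel the arm's fifth joint came close to its lower limit, so I turned the knob with the tool tilted about 3° off its axis. I recentred during the turn; the side force in the readings I took stayed under about 6 N.

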